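Release a turned ball with the hooked rod and set it on its stand

TASK

Take the hooked rod from its rest and, holding it by its wooden handle, use its hook to draw the rack's slide bolt fully out towards you so that the turned wooden ball rolls down to the low end of the rails; the bolt is to be moved with the rod, never with the fingers. Lay the rod back in its rest as it lay, then take the ball from under the clear guard and set it down (do not drop it) on the cup of the small wooden stand. Leave the other things on the bench where they are.

Things in the scene. Friction and masses are not known exactly. Their poses are not given: they have to be found in the camera images.
- hook_grip (a point): Hooked rod (mm): square dark wooden handle 110 long, 24 x 24; an 8 thick steel rod runs on from its front end along its axis and ends in a hook bent 90 degrees down, 175 ahead of here. This point is the handle's centre, 70 above the bench in the rest; x along the rod to the hook, z up. About 160 g. Grip it here across y, firmly (40 N)
- hook_tip (a point): Lower end of the hook of the rod: 175 ahead (x) and 32 below (z) of hook_grip; the hook is 8 mm thick. Axes as hook_grip
- rest_seat (a point): Where hook_grip lies when the rod is in its fixed wooden rest, 70 above the bench; x along the rod to the hook, z up. The rest has two notched uprights 10 thick, 52 wide: under the handle 43 behind here (notch 36 wide, floor 58 above the bench) and under the steel rod 85 ahead (notch 24 wide, floor 66 above the bench); notches 12 deep
- rack: Fixed ball rack, base 200 x 340 with two steel rails. Origin on the bench under the rails' centre line; x points away from the robot, y left along the rails, which descend 5 degrees to -y. The ball waits at y=+82, centre 118 up, behind the bolt's blade at y=+50. Before x=+35 nothing is over 120 high but bolt, guard and the end stop (142) at y=+161
- guard_edge (a point): Middle of the lower front edge of the rack's flat clear guard sheet, at rack x=-20, 250 above the bench. The sheet is 6 thick, reaches from here 145 back (+x) and 160 to each side, and stands on posts at rack x=112, y=+-150; open at front and sides. Axes as the rack
- bolt_post (a point): Top of the wooden guide post under the bolt's bar, with guide strips: 70 (x) by 40 (y), 150 above the bench. Axes as the rack
- bolt (a joint): Draw of the slide bolt in m: 0 shut (blade in front of the ball), 0.045 fully drawn towards the robot (rack's -x). Slides with about 2.5 N friction and stays where left. The ball is free from about 0.035 on and takes about 1 s to roll to the low end
- bolt_tab (a point): Centre of the bolt's upright tab, standing on its flat bar: 44 wide (y), 31 high (z), 5 thick (x); top edge 15.5 above here, bar's top 15.5 below. At rack x=+55, y=+50, 164.5 above the bench when shut; it moves with the bolt. Axes as the rack. Bring the hook over its top and down behind it (+x), the rod passing above it, and pull to rack -x
- ball_stop (a point): Where the ball's centre rests at the low end of the rails: rack x=0, y=-100, 102 above the bench. Two 8 mm pins at rack x=+-21, y=-120, up to 106, stop it, leaving it free to grip along rack y; lift it 20 straight up first. The guard, 148 above, reaches 20 before it: the gripper must lean back to the robot by 25 to 45 degrees. Axes as the rack
- ball: Turned wooden ball, 50 diameter, about 46 g; this point is its centre (its axes turn as it rolls)
- stand_cup (a point): Centre of the top rim of the small turned wooden stand: round foot of 80 diameter, neck of 44 outer diameter with an open cup of 32 inner diameter at the top, rim 50 above the bench. z up. A ball resting on the rim has its centre 19 above here. Loose, about 350 g
- knob: Bystander: turned wooden drawer knob of 72 foot and 68 high with a rounded closed top, like the stand but without a cup. Origin under its centre
- tin: Bystander: metal tin, 64 diameter, 45 high. Origin under its centre
- sanding: Bystander: cork sanding block 100 x 60 x 30. Origin under its centre
- driver: Bystander: screwdriver with a wooden handle lying on the bench
- bowl: Bystander: small wooden bowl, 90 across, 45 high. Origin under its centre
- blank: Bystander: wooden disc blank, 100 diameter, 50 high. Origin under its centre
- glue: Bystander: plastic glue bottle, 50 diameter, 120 high. Origin under its centre
- hook: The hooked rod as a whole; origin and axes are those of hook_grip
Mind the look-alikes: they are no part of the job. What is shaped like the ball but blue, pink or turquoise is not meant.

How it is judged:
By the outcome, as a careful person would: the job done as asked, in the order asked, and still so for the second after the job is handed in, with the robot touching nothing.
It also fails if it takes over 72 s, if anything falls off the work surface, if the arm or the gripper's body presses on something with over 40 N, if the wrist force passes 120 N, or if a joint passes its speed limit or range.

ROBOT

A 7-joint arm with a two-finger parallel gripper is mounted at the origin on the work surface. World frame = base frame: x ahead of the robot, y to its left, z up, the work surface at z = 0. Lengths are in mm, angles in rad, forces in N, time in s.
With the tool pointing down it reaches from about 400 to 850 mm from the base axis. Payload 6.9 kg.
Tool frame: the origin (TCP) lies midway between the tips of the shut fingers; the grasp point (between the pads) lies robot.tcp_to_grasp behind it (robot.tcp_to_grasp is the distance from the TCP to the grasp point, in mm); z points along the fingers, x is the direction in which the jaws open and shut, and the axes are right-handed (so a half turn about z gives the same grasp; the last joint's range is limited). The gripper opens to 85 mm and grips with 20 to 120 N. Pads are 22 mm wide; open, the fingers measure 114 mm over their backs; the gripper's body (76 mm by 85 mm) begins 54 mm behind the grasp point. The pads swing forward as they close: fully open they stand 13 mm farther back than shut.
Start: joints at [1.23, 0.507, -0.238, 1.5, 0.126, 1.149, -0.155], TCP at [269.458, -563.918, 231.275] pointing down, gripper open.
Joint ranges: [-3.08, 3.08], [-0.24, 2.05], [-1.43, 1.35], [0, 2.5], [-1.52, 4.66], [0.17, 1.96], [-2.89, 2.89]. Speed limits (rad/s): [2.39, 2.39, 3.14, 3.14, 3.14, 3.14, 3.14].

INTERFACE

Orientations are given as a rotation vector (axis times angle).
In Python, from cell import robot, eyes, spotter gives the robot as it stands.
- The arm moves only by the shell command python3 -m inch 'ROWS' [FORCE]. ROWS is JSON, a list of rows, each an object of numbers: "dx", "dy", "dz": the shift along the tool's x, y, z in mm; "spin": the turn about the tool's z in degrees; "hand": the closure, from 0 (fully open) to 1 (shut). In form: [{"dx": .., "dy": .., "dz": .., "spin": .., "hand": ..}, ...]. A call has 1 to 12 rows; each row shifts and turns the pose as measured when the row begins, along the tool's axes as they then stand; what a row does not reach is not made up. A row lasts 1/8 s, in which the tool goes at most 62.5 mm and 10.7 degrees, less where a joint would pass 70% of its speed; a pose out of reach is approached as far as the arm can. A call with a gripper value outside its range is refused whole. The fingers move at their own pace and stop on an object; FORCE is the grip in N (left out, the last holds). Time passes only in rows, so rows that do not move let the fingers close. It gives the time, the measured TCP pose, the force and the opening at its end, in the units of the state.
- robot.get_state(): the state, without advancing time (a new reading comes with each control period).
- eyes.grab_frame(name): name is "scene" or "top"; returns (picture, depth): 420x560x3 uint8, red, green, blue; 420x560 float32, mm along the optical axis (not along the pixel's ray), 0 where there is no reading.
- eyes.camera_model(name): a dict with "fovy" (degrees; the focal length in pixels is half the picture's height over the tangent of half this angle, whatever the lens; pixels are square), "cx", "cy" (the principal point, pixels), "D" ([k1, k2, p1, p2, k3] as OpenCV has them; the pictures are not rectified), "pose" (4x4, takes a point from camera to world coordinates). Camera axes: x right, y down, z forward; pixel columns grow to the right and rows downward; lengths in mm; the calibration is good to about 2 mm. A picture is of the moment at which its call begins. camera_model takes no time and is no camera call.
- robot.finish_job(): hands the job in, once; it reports no verdict.
Trained networks look in the newest picture that a camera, given by its name, has taken for a name from the list of things; names that differ only in an ending like _2 or _b are one class to them, and where a whole thing is asked for, a point or a joint stands for the part that bears it (a point fixed in the world has none). Each returns a list of dicts, best first, with "confidence" (0 to 1); they miss things now and then, are a little off and sometimes report something else, mostly with a low value. They report only what shows in the picture. A call takes as long as a camera call. They do not tell look-alikes from the thing itself.
- spotter.look_for(camera, query): "uv" ([column, row] in pixels, amid what is visible of it).
- spotter.silhouettes(camera, query): "mask" (420x560 bool, what is visible of it) and "uv" ([column, row] in pixels, amid what is visible of it).
The state is a dict: "time_s": time; "qpos": joint angles; "joint_vel": joint speeds; "joint_efforts": joint torques, N m; "tool_pos": TCP position; "tcp_rot": TCP orientation; "wrist_force": force on the tool from outside, world axes, zero at the start; "torque": the same for the moment, N m; "grip_width": opening from 0.0 (shut) to 1.0 (fully open).
Only numpy, scipy, OpenCV 4.12 (cv2) and the standard library are available. Lean on these libraries where they do the work, as an engineer would, in place of code of your own. Each camera call takes 0.05 s, during which the arm holds its last target.

## Working session

There is one attempt and no reset: what is moved stays moved. The work goes in short steps, Python scripts to look and compute and a shell command to move; the robot and the scene stay as the last step left them, time stands still between calls to the robot, and variables do not carry over. Pictures are saved under pics/ and viewed, and the job is handed in when it is done.

```bash
ls -la; mkdir -p pics; python3 - <<'E'
from cell import robot, eyes, spotter
import cv2, json
print(robot.get_state()); print(robot.tcp_to_grasp)
for n in ("scene","top"):
    p,d=eyes.grab_frame(n); cv2.imwrite(f"pics/{n}0.png",cv2.cvtColor(p,cv2.COLOR_RGB2BGR))
    m=eyes.camera_model(n); print(n,{k:(v.tolist() if hasattr(v,'tolist') else v) for k,v in m.items()})
E
```

```text
total 12
drwxr-xr-x  3 agent agent 4096 Dec  6 14:21 .
drwxr-xr-x 23 root  root  4096 Dec  6 14:21 ..
drwxr-xr-x  2 agent agent 4096 Dec  6 14:21 pics
{'time_s': 0.0, 'qpos': array([ 1.23048618,  0.50837903, -0.23755371,  1.50117076,  0.12568186,
        1.14890676, -0.15477456]), 'joint_vel': array([ 0.00027831, -0.00027703,  0.00053282,  0.0007453 ,  0.00033893,
        0.00068269,  0.00173368]), 'joint_efforts': array([-1.11504742e-03, -6.20587850e+01, -2.18722880e+00, -2.49652809e+01,
        1.26690685e-02,  1.19057993e-02, -5.80976803e-05]), 'tool_pos': array([ 269.21439179, -563.46278617,  230.39201229]), 'tcp_rot': array([-2.65677254e+00,  1.67478332e+00,  2.49319074e-03]), 'wrist_force': array([-0.10901773, -0.33605015, -0.03258663]), 'torque': array([-0.00115191,  0.04310529,  0.01840839]), 'grip_width': 0.9981823780022006}
18.700000000000003
scene {'fovy': 56.42244167075443, 'cx': 286.7005572277231, 'cy': 207.3002318155153, 'D': [0.021781742625514907, 0.0, 0.0, 0.0, 0.0], 'pose': [[-0.70094211779667, 0.5679020515485468, -0.43147121265001076, 1083.6349778507588], [0.7130702623595706, 0.570331035760541, -0.4077417204392523, 506.773880833719], [0.014524064072151881, -0.5934726358436925, -0.8047231089434227, 1066.859053628559], [0.0, 0.0, 0.0, 1.0]]}
top {'fovy': 44.39679263214282, 'cx': 279.92954543769696, 'cy': 209.08610081671452, 'D': [-0.045915282478316145, 0.0, 0.0, 0.0, 0.0], 'pose': [[-0.02814543836461341, -0.9891302382452343, 0.1443232693926721, 397.0782359456069], [-0.9996038266530205, 0.027872931909781552, -0.003910167182004842, 54.15075096933853], [-0.00015504806446389735, -0.14437614572940624, -0.9895228670952576, 1636.3353321063498], [0.0, 0.0, 0.0, 1.0]]}
```

View pics/scene0.png

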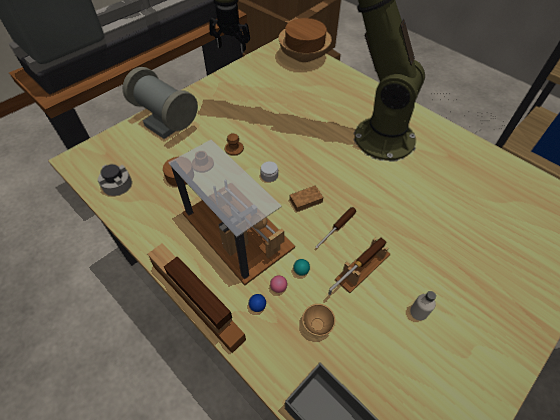

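View pics/top0.png

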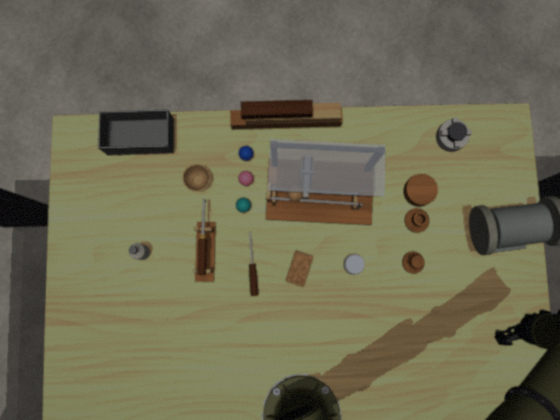

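```bash
cat > h.py <<'E'
from cell import robot, eyes, spotter
import cv2, numpy as np
from scipy.spatial.transform import Rotation as R
def K(n):
    m=eyes.camera_model(n); f=210/np.tan(np.radians(m["fovy"])/2)
    return np.array([[f,0,m["cx"]],[0,f,m["cy"]],[0,0,1]]),np.array(m["D"],float),np.array(m["pose"])
def ray(n,uv):
    k,D,P=K(n); p=cv2.undistortPoints(np.array(uv,float).reshape(-1,1,2),k,D).reshape(-1,2)
    d=np.c_[p,np.ones(len(p))]@P[:3,:3].T
    return P[:3,3],d      # point = o + depth*d
def at_z(n,uv,z):
    o,d=ray(n,uv); t=(z-o[2])/d[:,2]; return o+t[:,None]*d
def at_depth(n,uv,dep):
    o,d=ray(n,uv); return o+np.asarray(dep).reshape(-1,1)*d
def proj(n,X):
    k,D,P=K(n); X=np.asarray(X,float).reshape(-1,3); Pi=np.linalg.inv(P)
    rv=cv2.Rodrigues(Pi[:3,:3])[0]
    return cv2.projectPoints(X,rv,Pi[:3,3],k,D)[0].reshape(-1,2)
def cloud(n,dep):
    v,u=np.mgrid[0:420,0:560]; X=at_depth(n,np.c_[u.ravel(),v.ravel()],dep.ravel())
    return X.reshape(420,560,3)
E
python3 - <<'E'
from h import *
for n in ("scene","top"):
    p,d=eyes.grab_frame(n); np.savez(f"f0_{n}.npz",p=p,d=d); C=cloud(n,d)
    big=cv2.resize(cv2.cvtColor(p,cv2.COLOR_RGB2BGR),None,fx=3,fy=3,interpolation=cv2.INTER_CUBIC)
    if n=="top":
        cv2.imwrite("pics/t_a.png",cv2.convertScaleAbs(big[340:940,540:1320],alpha=1.6)); cv2.imwrite("pics/t_b.png",cv2.convertScaleAbs(big[380:930,360:960],alpha=1.6))
    else: cv2.imwrite("pics/s_a.png",cv2.convertScaleAbs(big[360:960,450:1240],alpha=1.6))
    for q in ["hook","hook_grip","hook_tip","rack","bolt_tab","bolt_post","ball","stand_cup","knob","guard_edge","glue"]:
        for r in spotter.silhouettes(n,q)[:3]:
            m=r["mask"]&(d>0); X=C[m]
            print(n,q,round(r["confidence"],2),np.round(r["uv"]),m.sum(), np.round(np.median(X,0)) if m.sum() else None, np.round(np.percentile(X,2,axis=0)) if m.sum() else None,np.round(np.percentile(X,98,axis=0)) if m.sum() else None)
E
```

```text
scene hook 0.77 [365. 253.] 369 [508. 288.  80.] [440. 280.  68.] [653. 301.  84.]
scene hook_grip 0.58 [365. 259.] 448 [520. 288.  79.] [440. 276.  12.] [660. 301.  84.]
scene hook_tip 0.64 [368. 255.] 392 [509. 288.  80.] [428. 275.  45.] [663. 301.  84.]
scene rack 0.95 [230. 210.] 9210 [729. -33. 254.] [ 629. -237.   10.] [794.  86. 258.]
scene rack 0.69 [423. 305.] 498 [525. 489.  76.] [502. 467.   7.] [536. 511. 121.]
scene rack 0.18 [313. 319.] 861 [733. 303.  20.] [700. 267.  -0.] [780. 348.  47.]
scene bolt_tab 0.53 [231. 211.] 9133 [729. -33. 254.] [ 628. -236.   10.] [794.  86. 258.]
scene bolt_post 0.89 [227. 208.] 9288 [729. -33. 254.] [ 628. -240.    8.] [795.  86. 258.]
scene ball 0.79 [277. 286.] 242 [744. 160.  41.] [719. 135.  15.] [762. 178.  50.]
scene ball 0.56 [299. 263.] 233 [660. 169.  40.] [634. 144.  -1.] [675. 187.  51.]
scene ball 0.53 [258. 300.] 257 [825. 160.  41.] [797. 137.  -2.] [843. 175.  51.]
scene stand_cup 0.62 [268. 171.] 236 [ 466. -166.   42.] [ 438. -198.    8.] [ 487. -148.   48.]
scene knob 0.82 [232. 148.] 276 [ 466. -357.   17.] [ 428. -
[... 899 characters left out ...]
300.  88.]
top ball 0.73 [244. 205.] 175 [645. 166.  43.] [627. 144.  28.] [666. 186.  53.]
top ball 0.63 [244. 177.] 168 [731. 155.  43.] [712. 136.  31.] [753. 177.  55.]
top ball 0.63 [417. 191.] 880 [ 678. -394.   49.] [ 632. -445.   11.] [ 725. -351.   57.]
top stand_cup 0.81 [420. 223.] 534 [ 585. -384.   14.] [ 550. -423.   -1.] [ 626. -350.   54.]
top knob 0.78 [412. 261.] 430 [ 454. -360.   17.] [ 423. -395.   -0.] [ 488. -335.   70.]
top knob 0.37 [195. 176.] 602 [743. 313.  20.] [698. 269.  -0.] [777. 348.  49.]
top guard_edge 0.78 [324. 181.] 8855 [676. -81. 254.] [ 592. -235.    8.] [779.  77. 262.]
top glue 0.52 [141. 251.] 292 [507. 478.  81.] [487. 463.  13.] [532. 505. 125.]
```

View pics/t_a.png

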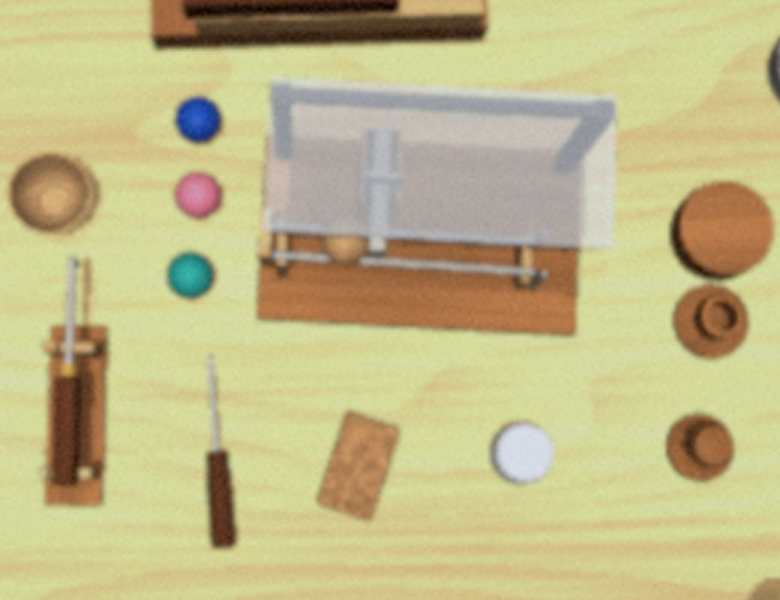

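View pics/t_b.png

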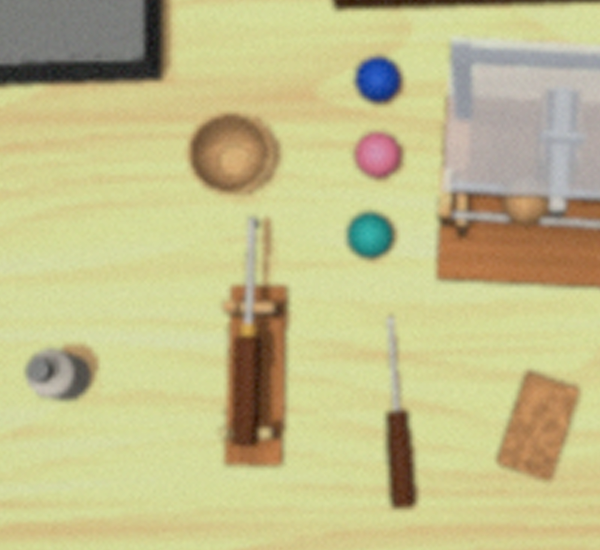

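View pics/s_a.png

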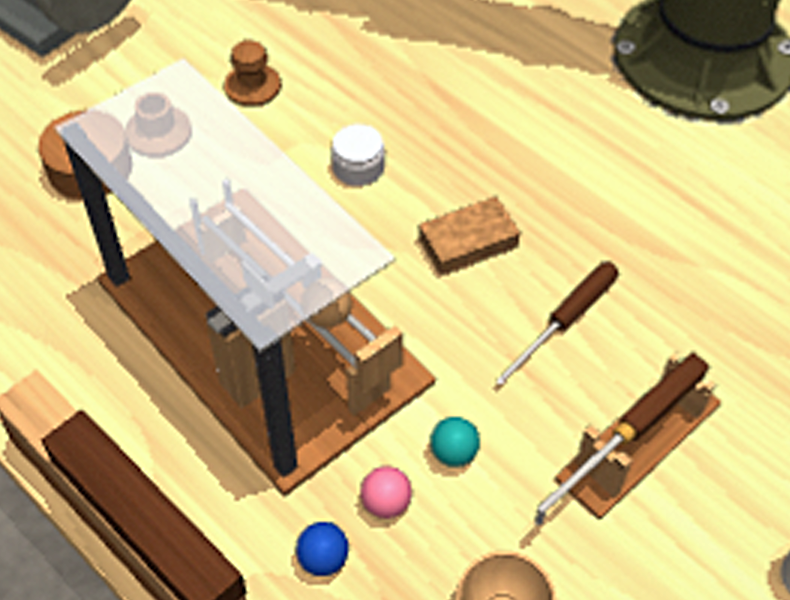

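```bash
python3 - <<'E'
from h import *
for n in ("scene","top"):
    f=np.load(f"f0_{n}.npz"); d=f["d"]; C=cloud(n,d); ok=d>0
    def sel(x0,x1,y0,y1,z0,z1): return ok&(C[...,0]>x0)&(C[...,0]<x1)&(C[...,1]>y0)&(C[...,1]<y1)&(C[...,2]>z0)&(C[...,2]<z1)
    b=sel(300,900,-400,400,-5,5); print(n,"bench z",np.median(C[b][:,2]))
    g=sel(500,900,-350,200,240,270); X=C[g]
    r=cv2.minAreaRect(X[:,:2].astype(np.float32)); print(" guard",g.sum(),np.median(X[:,2]),r, cv2.boxPoints(r).round(1).tolist())
    h=sel(400,570,240,330,76,92); X=C[h]; r=cv2.minAreaRect(X[:,:2].astype(np.float32)); print(" handle",h.sum(),np.median(X[:,2]),r,X.mean(0).round(1))
    h=sel(560,700,240,330,60,80); X=C[h]; print(" rod n",h.sum())
    for a in range(555,680,12):
        s=(X[:,0]>=a)&(X[:,0]<a+12)
        if s.sum(): print("  ",a,X[s].mean(0).round(1),s.sum())
E
```

```text
scene bench z -0.15217746680286837
 guard 5073 255.7324450033808 ((713.761962890625, -83.53773498535156), (322.1754455566406, 146.31231689453125), 85.36312103271484) [[627.7999877929688, -238.1999969482422], [773.7000122070312, -250.0], [799.7000122070312, 71.0999984741211], [653.9000244140625, 82.9000015258789]]
 handle 289 80.88529671621166 ((503.4562072753906, 287.41522216796875), (31.194204330444336, 138.16383361816406), 82.47622680664062) [496.3 288.9  80.8]
 rod n 184
   555 [563.8 285.8  72.5] 6
   567 [574.4 282.3  71.5] 63
   579 [581.7 290.4  71.3] 36
   591 [596.4 284.4  72.6] 10
   603 [609.2 284.6  73. ] 13
   615 [620.6 283.6  71.5] 11
   627 [632.3 282.6  73.2] 12
   639 [643.8 282.7  72.8] 10
   651 [656.2 282.6  73.3] 13
   663 [666.  282.3  68.8] 10
top bench z 0.19042006788004073
 guard 6031 256.1769436552288 ((710.6891479492188, -82.43132019042969), (321.5379333496094, 146.63121032714844), 85.4050064086914) [[624.7000122070312, -236.8000030517578], [770.9000244140625, -248.60000610351562], [796.5999755859375, 71.9000015258789], [650.5, 83.69999694824219]]
 handle 292 81.6477639142388 ((501.6715393066406, 287.173583984375), (45.714561462402344, 136.3165283203125), 88.31292724609375) [493.2 287.5  81.8]
 rod n 124
   555 [564.8 279.3  72.1] 16
   567 [571.4 287.6  71.8] 39
   579 [583.4 284.1  74.9] 11
   591 [595.9 283.5  73. ] 9
   603 [608.5 282.6  74.9] 8
   615 [620.9 282.6  74.3] 8
   627 [633.8 281.5  71.2] 12
   639 [645.6 280.9  72.6] 11
   651 [656.9 281.4  72.7] 10
```

```bash
python3 - <<'E'
from h import *
for n,(u0,v0,u1,v1) in (("top",(180,190,230,290)),("scene",(315,230,400,305))):
    p=np.load(f"f0_{n}.npz")["p"]
    cv2.imwrite(f"pics/rod_{n}.png",cv2.convertScaleAbs(cv2.resize(cv2.cvtColor(p[v0:v1,u0:u1],cv2.COLOR_RGB2BGR),None,fx=6,fy=6,interpolation=cv2.INTER_CUBIC),alpha=1.8))
E
```

```text
(no output)
```

View pics/rod_top.png

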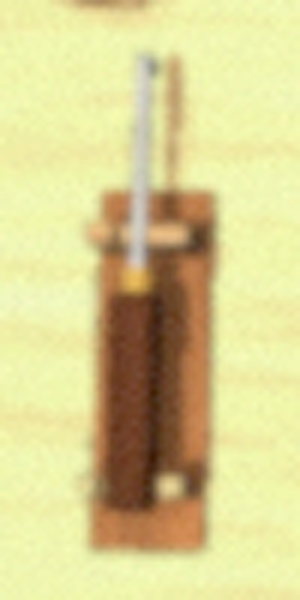

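View pics/rod_scene.png

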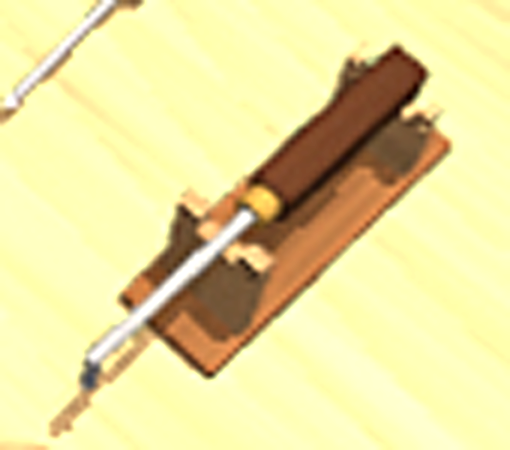

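```bash
cat > ov.py <<'E'
from h import *
import sys
def box(x0,x1,y0,y1,z0,z1): return np.array([[x,y,z] for x in(x0,x1) for y in(y0,y1) for z in(z0,z1)],float)
E_=[(0,1),(0,2),(0,4),(1,3),(1,5),(2,3),(2,6),(3,7),(4,5),(4,6),(5,7),(6,7)]
def T(p,x,y,yaw):
    c,s=np.cos(np.radians(yaw)),np.sin(np.radians(yaw)); p=np.atleast_2d(p)
    return np.c_[x+c*p[:,0]-s*p[:,1],y+s*p[:,0]+c*p[:,1],p[:,2]]
def draw(n,img,items,win,fx,name,alpha=1.6):
    u0,v0,u1,v1=win
    I=cv2.convertScaleAbs(cv2.resize(cv2.cvtColor(img[v0:v1,u0:u1],cv2.COLOR_RGB2BGR),None,fx=fx,fy=fx,interpolation=cv2.INTER_CUBIC),alpha=alpha)
    for P,col in items:
        q=((proj(n,P)-[u0,v0]+0.5)*fx).round().astype(int)
        ed=E_ if len(q)==8 else [(i,i+1) for i in range(len(q)-1)]
        for a,b in ed: cv2.line(I,tuple(map(int,q[a])),tuple(map(int,q[b])),col,1,cv2.LINE_AA)
    cv2.imwrite(name,I)
E
python3 - <<'E'
from ov import *
pose=(502,287,-2.2); rk=(659.9,-78.8,-4.65)
it=[(T(box(-55,55,-12,12,58,82),*pose),(0,255,0)),(T([[55,0,70],[175,0,70],[175,0,38]],*pose),(0,255,255))]
ir=[(T(box(-20,125,-160,160,250,256),*rk),(0,255,0)),(T(box(52.5,57.5,28,72,149,180),*rk),(0,0,255)),
 (T(box(19,91,30,70,150,150.1),*rk),(255,0,0)),(T([[0,160,120],[0,-160,95]],*rk),(255,255,0))]
t=np.linspace(0,6.3,40); 
def ball(x,y,z,r): return np.c_[x+r*np.cos(t),y+r*np.sin(t),0*t+z]
ir+=[(T(ball(0,82,118,25),*rk),(0,0,255)),(ball(585,-384,50,22),(0,255,0)),(ball(585,-384,0,40),(0,255,0))]
for n,w,w2 in (("top",(180,190,230,290),(255,130,435,250)),("scene",(315,230,400,305),(150,130,310,280))):
    p=np.load(f"f0_{n}.npz")["p"]; draw(n,p,it,w,6,f"pics/ovrod_{n}.png"); draw(n,p,ir,w2,4,f"pics/ovrack_{n}.png")
E
```

```text
(no output)
```

View pics/ovrod_top.png

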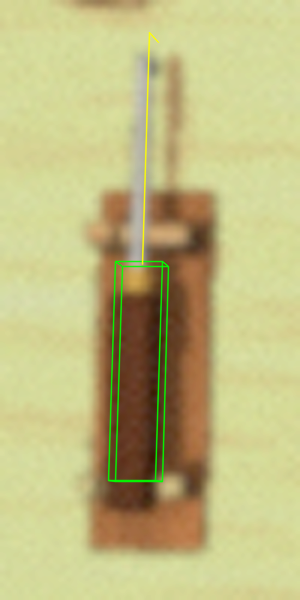

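View pics/ovrod_scene.png

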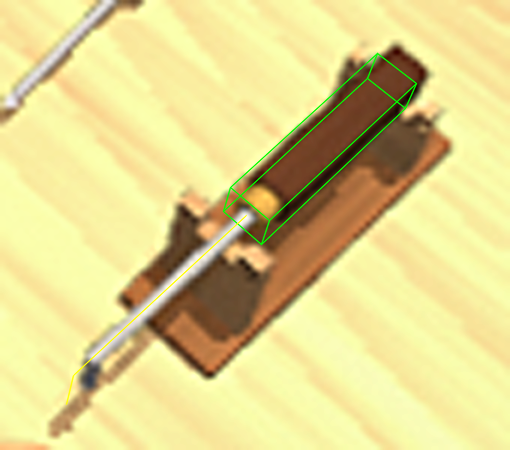

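View pics/ovrack_top.png

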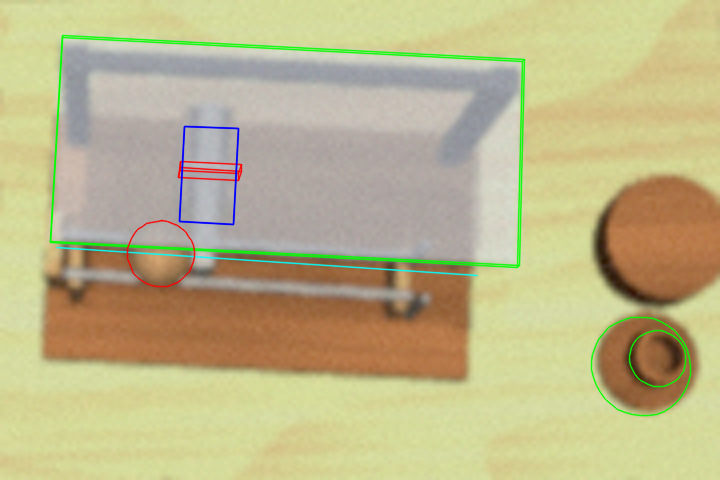

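View pics/ovrack_scene.png

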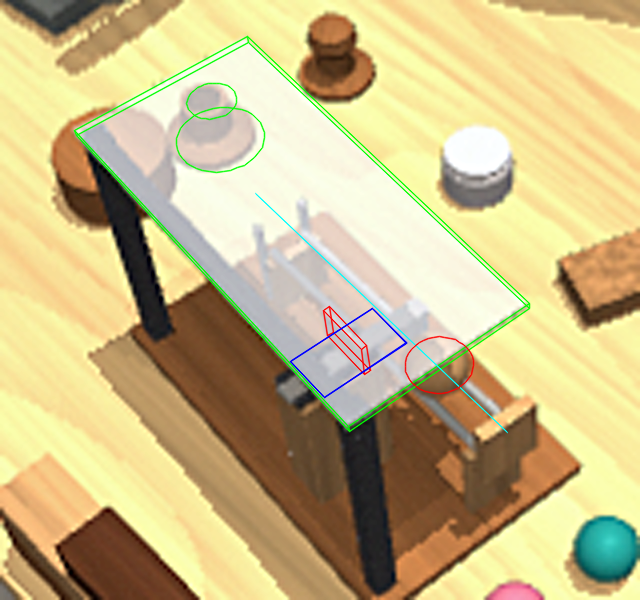

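```bash
python3 - <<'E'
from ov import *
pose=(488.5,290.5,-2.5)
it=[(T(box(-55,55,-12,12,58,82),*pose),(0,255,0)),(T([[55,0,70],[175,0,70],[175,0,38]],*pose),(0,255,255)),
(T(box(-48,-38,-26,26,58,70),*pose),(255,0,0)),(T(box(80,90,-26,26,66,78),*pose),(255,0,0))]
t=np.linspace(0,6.3,40); 
def ball(x,y,z,r): return np.c_[x+r*np.cos(t),y+r*np.sin(t),0*t+z]
for n in ("scene","top"):
    f=np.load(f"f0_{n}.npz"); C=cloud(n,f["d"])
    m=(f["d"]>0)&(abs(C[...,0]-585)<50)&(abs(C[...,1]+384)<50)
    for z0,z1 in ((40,56),(4,25)):
        k=m&(C[...,2]>z0)&(C[...,2]<z1); X=C[k]; print(n,z0,k.sum(),cv2.minEnclosingCircle(X[:,:2].astype(np.float32)),np.percentile(X,[3,50,97],axis=0).round(1).tolist())
st=(588,-388)
ir=[(ball(*st,50,22),(0,255,0)),(ball(*st,50,16),(0,255,0)),(ball(*st,0,40),(0,255,0))]
for n,w,w2 in (("top",(180,190,230,290),(395,195,440,245)),("scene",(315,230,400,305),(185,140,225,180))):
    p=np.load(f"f0_{n}.npz")["p"]; draw(n,p,it,w,6,f"pics/ovrod2_{n}.png"); draw(n,p,ir,w2,10,f"pics/ovst_{n}.png")
E
```

```text
Traceback (most recent call last):
IndexError: index -1 is out of bounds for axis 0 with size 0
```

Scene depth at the stand hits the guard sheet; use only the top camera's depth there.

```bash
python3 - <<'E'
from ov import *
pose=(488.5,290.5,-2.5)
it=[(T(box(-55,55,-12,12,58,82),*pose),(0,255,0)),(T([[55,0,70],[175,0,70],[175,0,38]],*pose),(0,255,255)),
(T(box(-48,-38,-26,26,58,70),*pose),(255,0,0)),(T(box(80,90,-26,26,66,78),*pose),(255,0,0))]
t=np.linspace(0,6.3,40); 
def ball(x,y,z,r): return np.c_[x+r*np.cos(t),y+r*np.sin(t),0*t+z]
for n in ("top",):
    f=np.load(f"f0_{n}.npz"); C=cloud(n,f["d"])
    m=(f["d"]>0)&(abs(C[...,0]-585)<50)&(abs(C[...,1]+384)<50)
    for z0,z1 in ((40,56),(4,25)):
        k=m&(C[...,2]>z0)&(C[...,2]<z1); X=C[k]; print(n,z0,k.sum(),cv2.minEnclosingCircle(X[:,:2].astype(np.float32)),np.percentile(X,[3,50,97],axis=0).round(1).tolist())
st=(588,-388)
ir=[(ball(*st,50,22),(0,255,0)),(ball(*st,50,16),(0,255,0)),(ball(*st,0,40),(0,255,0))]
for n,w,w2 in (("top",(180,190,230,290),(395,195,440,245)),("scene",(315,230,400,305),(185,140,225,180))):
    p=np.load(f"f0_{n}.npz")["p"]; draw(n,p,it,w,6,f"pics/ovrod2_{n}.png"); draw(n,p,ir,w2,10,f"pics/ovst_{n}.png")
E
```

```text
top 40 109 ((601.5537109375, -395.59332275390625), 39.33582305908203) [[565.9, -412.4, 41.8], [592.2, -388.4, 48.2], [634.6, -367.7, 55.0]]
top 4 429 ((586.05126953125, -387.243896484375), 66.6138916015625) [[540.5, -425.8, 4.5], [582.5, -383.8, 11.7], [629.6, -343.0, 21.3]]
```

View pics/ovrod2_top.png

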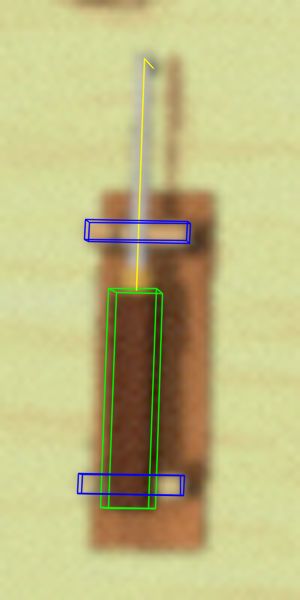

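View pics/ovrod2_scene.png

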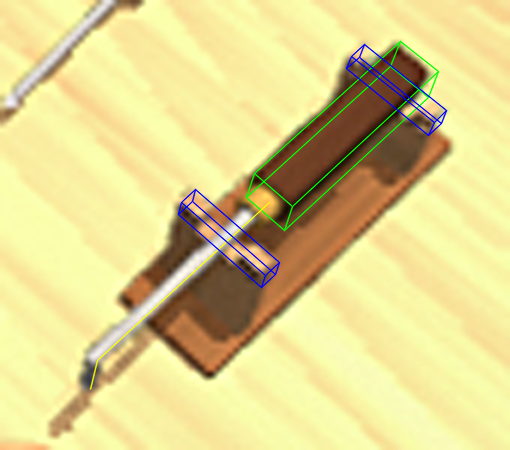

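View pics/ovst_top.png

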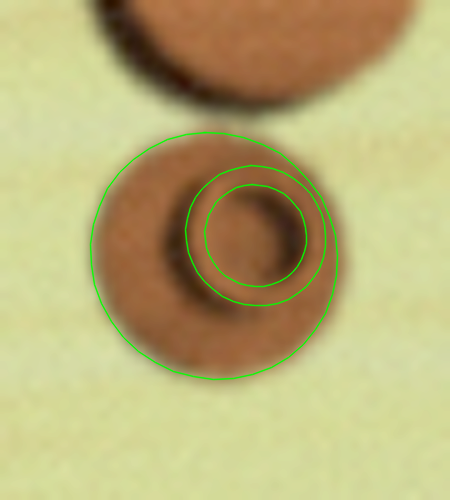

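View pics/ovst_scene.png

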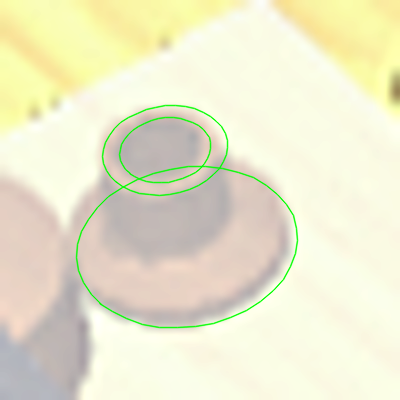

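```bash
python3 - <<'E'
from ov import *
pose=(488.8,288.4,-2.3)
it=[(T(box(-55,55,-12,12,58,82),*pose),(0,255,0)),(T([[55,0,70],[175,0,70],[175,0,38]],*pose),(0,255,255)),
(T(box(-48,-38,-26,26,58,70),*pose),(255,0,0)),(T(box(80,90,-26,26,66,78),*pose),(255,0,0))]
for n,w in (("top",(180,190,230,290)),("scene",(315,230,400,305))):
    p=np.load(f"f0_{n}.npz")["p"]; draw(n,p,it,w,6,f"pics/ovrod3_{n}.png")
s=robot.get_state(); M=R.from_rotvec(s["tcp_rot"]).as_matrix(); print(M.round(3))
E
```

```text
[[ 0.431 -0.902 -0.   ]
 [-0.902 -0.431  0.   ]
 [-0.     0.    -1.   ]]
```

View pics/ovrod3_top.png

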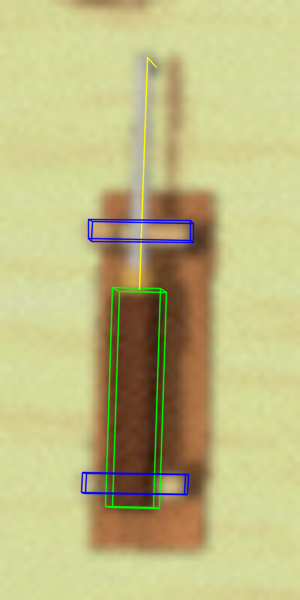

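View pics/ovrod3_scene.png

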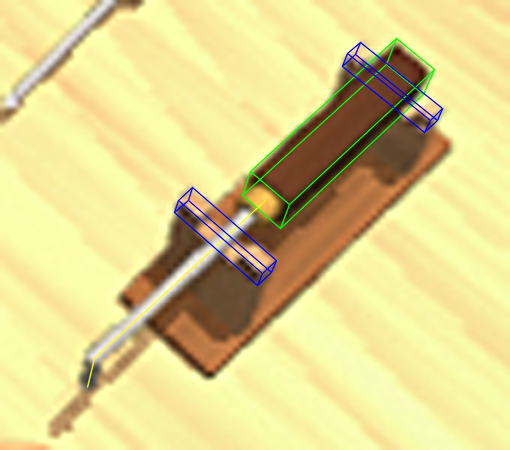

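```bash
python3 -m inch '[{"spin":9.3},{"spin":9.3},{"spin":9.3},{"dy":-40},{"dy":-50},{"dy":-50},{"dy":-50}]'; cat > st.py <<'E'
from h import *
s=robot.get_state(); M=R.from_rotvec(s["tcp_rot"]).as_matrix()
print("t",round(s["time_s"],2),"pos",s["tool_pos"].round(1),"head x",round(np.degrees(np.arctan2(M[1,0],M[0,0])),2),"z",M[:,2].round(4),"tilt",round(np.degrees(np.arccos(-M[2,2])),2))
print("grasp",(s["tool_pos"]-18.7*M[:,2]).round(1),"q",s["qpos"].round(3),"F",s["wrist_force"].round(1),"w",round(s["grip_width"],3))
E
python3 st.py
```

```text
t 1.3 pos [ 269.5 -563.9  231.3] head x -64.46 z [-0.e+00  1.e-04 -1.e+00] tilt 0.0
grasp [ 269.5 -563.9  250. ] q [ 1.23   0.508 -0.238  1.5    0.126  1.149 -0.155] F [ 0.   0.2 -0.2] w 0.999validation failed for argument at $[0]...
```

```bash
python3 -m inch '[{"dx":0,"dy":0,"dz":0,"spin":9.3,"hand":0.3},{"dx":0,"dy":0,"dz":0,"spin":9.3,"hand":0.3},{"dx":0,"dy":0,"dz":0,"spin":9.3,"hand":0.3},{"dx":0,"dy":-40,"dz":0,"spin":0,"hand":0.3},{"dx":0,"dy":-50,"dz":0,"spin":0,"hand":0.3},{"dx":0,"dy":-50,"dz":0,"spin":0,"hand":0.3}]';python3 st.py
```

```text
time_s: 2.05
tool_pos: [406.5, -575.1, 232.2]
tcp_rot: [2.143, -2.292, -0.0]
wrist_force: [0.1, 0.1, 0.3]
grip_width: 0.699
t 2.05 pos [ 406.5 -575.1  232.2] head x -93.85 z [-0.0028 -0.0025 -1.    ] tilt 0.21
grasp [ 406.6 -575.1  250.9] q [ 0.974  0.631 -0.107  1.257  0.07   1.257 -0.772] F [0.1 0.1 0.3] w 0.699
```

```bash
python3 -m inch '[{"dx":-58,"dy":-2,"dz":0,"spin":0,"hand":0.3},{"dx":-58,"dy":-2,"dz":0,"spin":0,"hand":0.3},{"dx":-58,"dy":-2,"dz":0,"spin":0,"hand":0.3},{"dx":-58,"dy":-2,"dz":0,"spin":0,"hand":0.3},{"dx":-58,"dy":-2,"dz":0,"spin":0,"hand":0.3},{"dx":-58,"dy":-2,"dz":0,"spin":0,"hand":0.3},{"dx":-58,"dy":-2,"dz":0,"spin":0,"hand":0.3},{"dx":-58,"dy":-2,"dz":0,"spin":0,"hand":0.3},{"dx":-58,"dy":-2,"dz":0,"spin":0,"hand":0.3},{"dx":-58,"dy":-2,"dz":0,"spin":0,"hand":0.3},{"dx":-58,"dy":-2,"dz":0,"spin":0,"hand":0.3},{"dx":-58,"dy":-2,"dz":0,"spin":0,"hand":0.3}]';python3 st.py
```

```text
time_s: 3.55
tool_pos: [483.1, 136.6, 228.7]
tcp_rot: [-2.143, 2.292, -0.005]
wrist_force: [1.2, 0.1, -0.3]
grip_width: 0.699
t 3.55 pos [483.1 136.6 228.7] head x -93.85 z [ 4.8e-03 -1.0e-04 -1.0e+00] tilt 0.28
grasp [483.  136.6 247.4] q [-0.094  0.323 -0.315  1.824  0.119  1.009 -2.094] F [ 1.2  0.1 -0.3] w 0.699
```

```bash
python3 -m inch '[{"dx":-50,"dy":0,"dz":0,"spin":-1.55,"hand":0.3},{"dx":-52,"dy":0,"dz":0,"spin":0,"hand":0.3},{"dx":-50,"dy":0,"dz":0,"spin":0,"hand":0.3},{"dx":0,"dy":0,"dz":0,"spin":0,"hand":0.3}]';python3 st.py
```

```text
time_s: 4.05
tool_pos: [489.2, 299.4, 229.3]
tcp_rot: [-2.181, 2.252, -0.003]
wrist_force: [-0.1, 0.1, -0.5]
grip_width: 0.7
t 4.05 pos [489.2 299.4 229.3] head x -91.84 z [ 0.006   0.0035 -1.    ] tilt 0.4
grasp [489.1 299.3 248. ] q [-0.36   0.434 -0.351  1.649  0.165  1.082 -2.36 ] F [-0.1  0.1 -0.5] w 0.7
```

```bash
python3 -m inch '[{"dx":10,"dy":0,"dz":0,"spin":0.4,"hand":0.3},{"dx":0,"dy":0,"dz":40,"spin":0,"hand":0.3},{"dx":0,"dy":0,"dz":40,"spin":0,"hand":0.3},{"dx":0,"dy":0,"dz":25,"spin":0,"hand":0.3},{"dx":0,"dy":0,"dz":0,"spin":0,"hand":0.3}]';python3 st.py; python3 - <<'E'
from ov import *
pose=(489,289,-2.3)
it=[(T(box(-55,55,-12,12,58,82),*pose),(0,255,0)),(T([[55,0,70],[175,0,70],[175,0,38]],*pose),(0,255,255))]
for n,w in (("top",(170,180,240,290)),("scene",(315,200,400,305))):
    p,d=eyes.grab_frame(n); draw(n,p,it,w,5,f"pics/app_{n}.png")
E
```

```text
time_s: 4.68
tool_pos: [492.2, 278.8, 123.0]
tcp_rot: [-2.16, 2.272, -0.011]
wrist_force: [1.0, -1.3, 0.3]
grip_width: 0.697
t 4.67 pos [492.2 278.8 123. ] head x -92.9 z [ 9.3e-03 -8.0e-04 -1.0e+00] tilt 0.53
grasp [492.1 278.9 141.7] q [-0.357  0.53  -0.313  1.812  0.222  0.825 -2.401] F [ 1.  -1.3  0.3] w 0.697
```

View pics/app_scene.png

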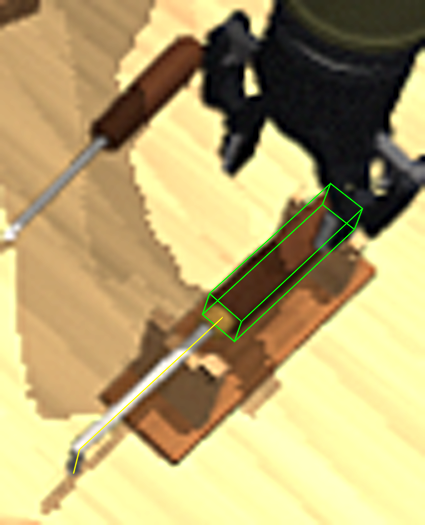

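View pics/app_top.png

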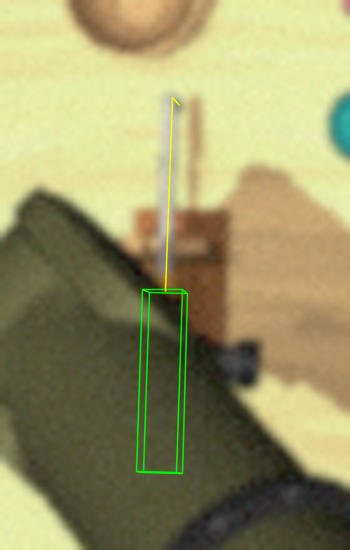

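```bash
python3 -m inch '[{"dx":-10,"dy":3,"dz":0,"spin":0,"hand":0.3}]';python3 st.py;  python3 -m inch '[{"dx":0,"dy":0,"dz":0,"spin":0,"hand":0.3}]';python3 st.py
```

```text
time_s: 4.9
tool_pos: [492.0, 289.9, 126.5]
tcp_rot: [-2.154, 2.27, -0.014]
wrist_force: [0.6, 0.1, 0.4]
grip_width: 0.696
t 4.9 pos [492.  289.9 126.5] head x -93.01 z [ 0.0147  0.002  -0.9999] tilt 0.85
grasp [491.7 289.8 145.2] q [-0.375  0.53  -0.312  1.8    0.222  0.832 -2.419] F [0.6 0.1 0.4] w 0.696
time_s: 5.03
tool_pos: [492.0, 291.5, 127.7]
tcp_rot: [-2.154, 2.267, -0.013]
wrist_force: [-0.2, 0.7, 0.1]
grip_width: 0.699
t 5.03 pos [492.  291.5 127.7] head x -92.93 z [ 0.0163  0.0039 -0.9999] tilt 0.96
grasp [491.7 291.4 146.4] q [-0.376  0.529 -0.313  1.799  0.221  0.832 -2.419] F [-0.2  0.7  0.1] w 0.699
```

```bash
python3 -m inch '[{"dx":1.5,"dy":4,"dz":20,"spin":0,"hand":0.3},{"dx":0,"dy":0,"dz":20,"spin":0,"hand":0.3},{"dx":0,"dy":0,"dz":20,"spin":0,"hand":0.3},{"dx":0,"dy":0,"dz":8,"spin":0,"hand":0.3},{"dx":0,"dy":0,"dz":0,"spin":0,"hand":0.3}]';python3 st.py
```

```text
time_s: 5.65
tool_pos: [491.1, 293.1, 62.1]
tcp_rot: [-2.151, 2.259, -0.016]
wrist_force: [-0.2, 0.4, 0.0]
grip_width: 0.7
t 5.65 pos [491.1 293.1  62.1] head x -92.82 z [ 0.0232  0.0077 -0.9997] tilt 1.4
grasp [490.7 293.   80.8] q [-0.405  0.61  -0.279  1.871  0.268  0.673 -2.463] F [-0.2  0.4  0. ] w 0.7
```

```bash
python3 -m inch '[{"dx":4,"dy":1.5,"dz":10,"spin":0,"hand":0.3},{"dx":0,"dy":0,"dz":0,"spin":0,"hand":0.3}]';python3 st.py
```

```text
time_s: 5.9
tool_pos: [490.1, 289.4, 52.6]
tcp_rot: [-2.15, 2.258, -0.017]
wrist_force: [-0.3, -0.4, 0.8]
grip_width: 0.702
t 5.9 pos [490.1 289.4  52.6] head x -92.82 z [ 0.0248  0.0085 -0.9997] tilt 1.5
grasp [489.6 289.2  71.3] q [-0.404  0.619 -0.273  1.888  0.276  0.645 -2.467] F [-0.3 -0.4  0.8] w 0.702
```

```bash
python3 -m inch '[{"dx":0,"dy":0,"dz":0,"spin":0,"hand":1},{"dx":0,"dy":0,"dz":0,"spin":0,"hand":1},{"dx":0,"dy":0,"dz":0,"spin":0,"hand":1},{"dx":0,"dy":0,"dz":0,"spin":0,"hand":1}]' 40;python3 st.py; python3 - <<'E'
from ov import *
pose=(489,289,-2.3)
it=[(T(box(-55,55,-12,12,58,82),*pose),(0,255,0)),(T([[55,0,70],[175,0,70],[175,0,38]],*pose),(0,255,255))]
for n,w in (("scene",(315,200,400,305)),):
    p,d=eyes.grab_frame(n); draw(n,p,it,w,5,f"pics/grip_{n}.png")
E
```

```text
time_s: 6.4
tool_pos: [490.6, 289.6, 53.3]
tcp_rot: [-2.149, 2.257, -0.017]
wrist_force: [0.4, -0.1, -0.2]
grip_width: 0.276
t 6.4 pos [490.6 289.6  53.3] head x -92.82 z [ 0.0259  0.0092 -0.9996] tilt 1.58
grasp [490.1 289.4  72. ] q [-0.404  0.618 -0.273  1.888  0.276  0.645 -2.467] F [ 0.4 -0.1 -0.2] w 0.276
```

View pics/grip_scene.png

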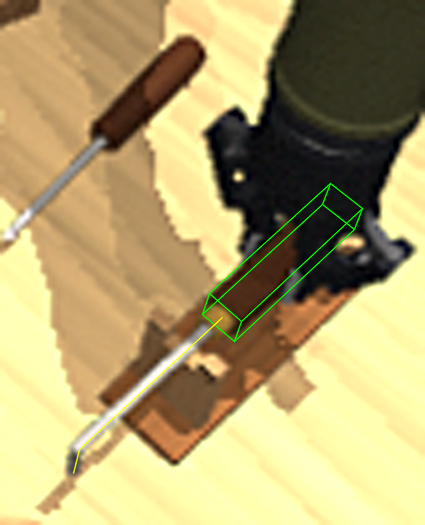

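```bash
cat > rod.py <<'E'
from h import *
from ov import T
import sys, pickle, os
RK=(659.9,-78.8,-4.65)
def P_rod(): 
    M=np.eye(4); M[:3,:3]=R.from_euler('z',-2.3,degrees=True).as_matrix(); M[:3,3]=(489,289,70); return M
def tool(s):
    M=np.eye(4); M[:3,:3]=R.from_rotvec(s["tcp_rot"]).as_matrix(); M[:3,3]=s["tool_pos"]; return M
if not os.path.exists("t0.npy"): np.save("t0.npy",tool(robot.get_state()))
T0=np.load("t0.npy"); REL=np.linalg.inv(T0)@P_rod()
def rk(p): # world->rack
    c,s=np.cos(np.radians(RK[2])),np.sin(np.radians(RK[2])); d=np.array(p[:2])-RK[:2]
    return np.array([c*d[0]+s*d[1],-s*d[0]+c*d[1],p[2]])
if __name__=="__main__":
    s=robot.get_state(); M=tool(s); G=M@REL; tip=(G@[175,0,-32,1])[:3]; e=R.from_matrix(G[:3,:3]).as_euler('zyx',degrees=True)
    print("t",round(s["time_s"],2),"grip",G[:3,3].round(1),"yaw/pitch/roll",e.round(2),"tip",tip.round(1),"tip rack",rk(tip).round(1),"F",s["wrist_force"].round(1),"w",round(s["grip_width"],3),"q",s["qpos"].round(2))
    if len(sys.argv)>1:  # "w dx dy dz" world delta of grip | "tip X Y Z" rack target
        a=[float(v) for v in sys.argv[2:5]]
        if sys.argv[1]=="w": d=np.array(a)
        elif sys.argv[1]=="grip": d=np.array(a)-G[:3,3]
        else: d=T([a],*RK)[0]-tip
        print("tool delta",(M[:3,:3].T@d).round(1))
E
python3 rod.py w 0 0 160
```

```text
t 6.45 grip [489. 289.  70.] yaw/pitch/roll [-2.3  0.  -0. ] tip [663.9 282.   38. ] tip rack [-25.3 359.9  38. ] F [ 1.1  0.5 -0.9] w 0.272 q [-0.4   0.62 -0.27  1.89  0.28  0.65 -2.47]
tool delta [  -1.7   -4.1 -159.9]
```

```bash
python3 -m inch '[{"dx":-0.2,"dy":-0.5,"dz":-20,"spin":0,"hand":1},{"dx":-0.2,"dy":-0.5,"dz":-20,"spin":0,"hand":1},{"dx":-0.3,"dy":-1,"dz":-35,"spin":0,"hand":1},{"dx":-0.5,"dy":-1,"dz":-40,"spin":0,"hand":1},{"dx":-0.5,"dy":-1,"dz":-35,"spin":0,"hand":1},{"dx":0,"dy":0,"dz":0,"spin":0,"hand":1},{"dx":0,"dy":0,"dz":0,"spin":0,"hand":1}]';python3 rod.py tip 0 50 196
```

```text
time_s: 7.32
tool_pos: [488.9, 288.5, 205.3]
tcp_rot: [-2.153, 2.262, -0.015]
wrist_force: [-0.1, 0.6, -2.8]
grip_width: 0.279
t 7.33 grip [487.4 287.9 222. ] yaw/pitch/roll [-2.29  0.32 -0.19] tip [662.1 280.9 189. ] tip rack [-27.  358.6 189. ] F [-0.1  0.6 -2.8] w 0.279 q [-0.35  0.44 -0.34  1.71  0.18  1.   -2.38]
tool delta [309.3 -17.2  -8.7]
```

```bash
python3 -m inch '[{"dx":20,"dy":12,"dz":-4,"spin":0.6,"hand":1},{"dx":40,"dy":8,"dz":-4,"spin":0.6,"hand":1},{"dx":45,"dy":2,"dz":0,"spin":0.6,"hand":1},{"dx":45,"dy":2,"dz":0,"spin":0.6,"hand":1},{"dx":45,"dy":2,"dz":0,"spin":0,"hand":1},{"dx":45,"dy":2,"dz":0,"spin":0,"hand":1},{"dx":30,"dy":2,"dz":0,"spin":0,"hand":1},{"dx":10,"dy":0,"dz":0,"spin":0,"hand":1},{"dx":0,"dy":0,"dz":0,"spin":0,"hand":1}]';python3 rod.py tip 0 50 196
```

```text
time_s: 8.45
tool_pos: [428.9, 2.4, 200.0]
tcp_rot: [-2.117, 2.318, 0.003]
wrist_force: [0.1, -0.5, -1.6]
grip_width: 0.275
t 8.45 grip [427.8   2.  216.7] yaw/pitch/roll [-4.67  1.47 -0.31] tip [601.3 -12.4 180.3] tip rack [-63.8  61.4 180.3] F [ 0.1 -0.5 -1.6] w 0.275 q [ 0.16  0.24 -0.27  2.03  0.08  0.88 -1.82]
tool delta [ 10.7 -63.9 -15.7]
```

```bash
python3 -m inch '[{"dx":6,"dy":0,"dz":-10,"spin":0,"hand":1},{"dx":5,"dy":-15,"dz":-6,"spin":0,"hand":1},{"dx":0,"dy":-20,"dz":0,"spin":0,"hand":1},{"dx":0,"dy":-15,"dz":0,"spin":0,"hand":1},{"dx":0,"dy":0,"dz":0,"spin":0,"hand":1}]';python3 rod.py tip 0 50 196; python3 - <<'E'
from rod import *
from ov import *
s=robot.get_state(); G=tool(s)@REL
def L(P): return (G@np.c_[np.array(P,float),np.ones(len(P))].T).T[:,:3]
it=[(L([[55,0,0],[175,0,0],[175,0,-32]]),(0,255,255)),(T(box(-20,125,-160,160,250,256),*RK),(0,255,0)),(T(box(52.5,57.5,28,72,149,180),*RK),(0,0,255))]
for n,w in (("top",(240,120,400,270)),("scene",(150,130,330,280))):
    p,d=eyes.grab_frame(n); draw(n,p,it,w,4,f"pics/pre_{n}.png")
E
```

```text
time_s: 9.07
tool_pos: [480.2, -8.4, 218.1]
tcp_rot: [-2.126, 2.308, 0.004]
wrist_force: [0.1, -0.0, -1.6]
grip_width: 0.274
t 9.07 grip [479.   -8.8 234.8] yaw/pitch/roll [-4.16  1.43 -0.22] tip [652.7 -21.7 198.5] tip rack [-11.8  56.4 198.5] F [ 0.1 -0.  -1.6] w 0.274 q [ 0.17  0.3  -0.27  1.89  0.09  0.96 -1.79]
tool delta [  6.4 -11.8   2.5]
```

View pics/pre_top.png

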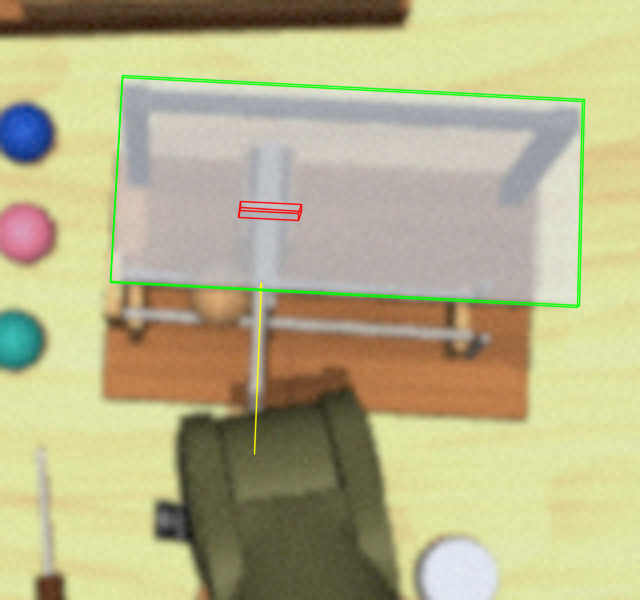

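View pics/pre_scene.png

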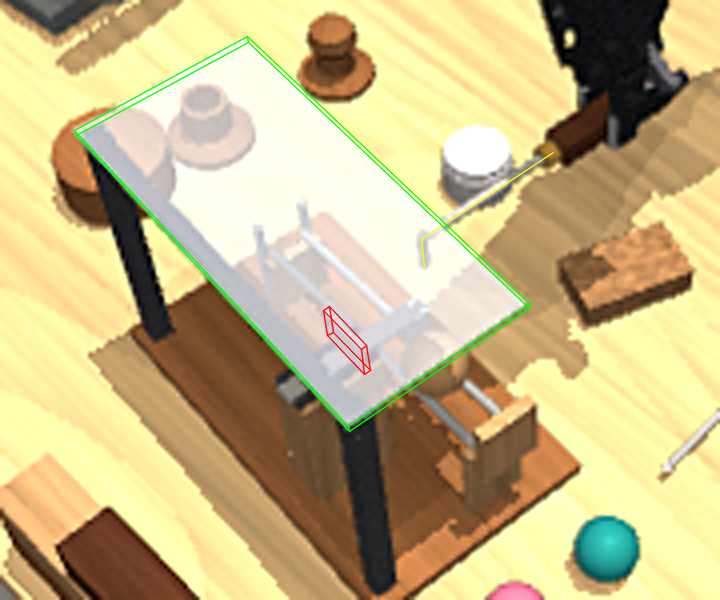

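```bash
python3 -m inch '[{"dx":3,"dy":-18,"dz":0,"spin":0.2,"hand":1},{"dx":3,"dy":-22,"dz":0,"spin":0,"hand":1},{"dx":0,"dy":-20,"dz":0,"spin":0,"hand":1},{"dx":0,"dy":-8,"dz":0,"spin":0,"hand":1},{"dx":0,"dy":0,"dz":0,"spin":0,"hand":1}]';python3 rod.py tip 69 50 161
```

```text
time_s: 9.8
tool_pos: [543.4, -19.5, 217.7]
tcp_rot: [2.126, -2.312, -0.009]
wrist_force: [-0.0, -0.1, -2.1]
grip_width: 0.274
t 9.8 grip [542.3 -20.  234.4] yaw/pitch/roll [-4.26  1.74 -0.25] tip [715.8 -33.1 197.2] tip rack [ 52.   50.1 197.2] F [-0.  -0.1 -2.1] w 0.274 q [ 0.17  0.4  -0.25  1.73  0.11  1.03 -1.78]
tool delta [  0.1 -17.2  36.1]
```

```bash
python3 -m inch '[{"dx":0,"dy":-12,"dz":0,"spin":0,"hand":1},{"dx":0,"dy":-7,"dz":0,"spin":0,"hand":1},{"dx":0,"dy":0,"dz":0,"spin":0,"hand":1}]';python3 rod.py tip 71 50 161; python3 - <<'E'
from rod import *
from ov import *
s=robot.get_state(); G=tool(s)@REL
def L(P): return (G@np.c_[np.array(P,float),np.ones(len(P))].T).T[:,:3]
it=[(L([[170,0,0],[175,0,0],[175,0,-32]]),(0,255,255))]
for n,w in (("top",(280,140,350,230)),("scene",(200,170,300,250))):
    p,d=eyes.grab_frame(n)
    c=cv2.createCLAHE(4,(4,4)); q=np.dstack([c.apply(np.ascontiguousarray(p[...,i])) for i in range(3)])
    draw(n,q,it,w,7 if n=="scene" else 6,f"pics/beh_{n}.png",1.0); 
E
```

```text
time_s: 10.18
tool_pos: [562.3, -21.0, 217.9]
tcp_rot: [2.126, -2.311, -0.009]
wrist_force: [0.0, 0.1, -2.0]
grip_width: 0.276
t 10.18 grip [561.2 -21.4 234.6] yaw/pitch/roll [-4.24  1.78 -0.26] tip [734.6 -34.5 197.2] tip rack [ 70.9  50.2 197.2] F [ 0.   0.1 -2. ] w 0.276 q [ 0.17  0.43 -0.25  1.68  0.11  1.05 -1.78]
tool delta [ 0.3 -0.3 36.2]
```

View pics/beh_top.png

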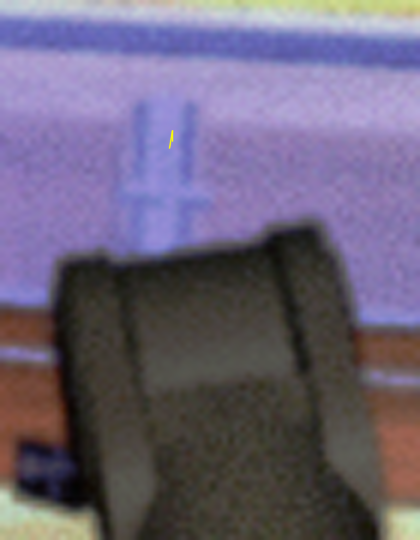

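View pics/beh_scene.png

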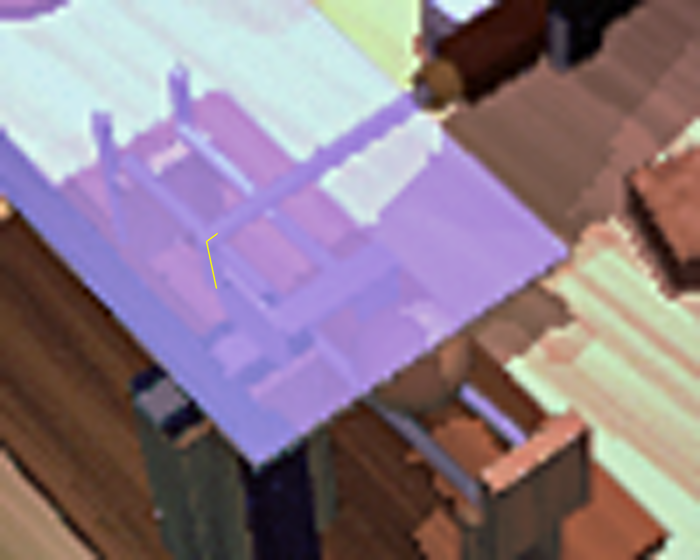

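```bash
python3 -m inch '[{"dx":0,"dy":0,"dz":12,"spin":0,"hand":1},{"dx":0,"dy":0,"dz":12,"spin":0,"hand":1},{"dx":0,"dy":0,"dz":6,"spin":0,"hand":1},{"dx":0,"dy":0,"dz":0,"spin":0,"hand":1}]';python3 rod.py tip 71 50 161
```

```text
time_s: 10.78
tool_pos: [560.5, -20.8, 185.0]
tcp_rot: [2.125, -2.31, -0.012]
wrist_force: [0.8, -0.1, -1.1]
grip_width: 0.269
t 10.78 grip [559.4 -21.2 201.7] yaw/pitch/roll [-4.22  1.9  -0.27] tip [732.8 -34.3 164. ] tip rack [ 69.   50.3 164. ] F [ 0.8 -0.1 -1.1] w 0.269 q [ 0.16  0.46 -0.25  1.73  0.13  0.97 -1.79]
tool delta [ 0.3 -2.   3. ]
```

```bash
python3 -m inch '[{"dx":0,"dy":3,"dz":3,"spin":0,"hand":1},{"dx":0,"dy":6,"dz":0,"spin":0,"hand":1},{"dx":0,"dy":6,"dz":0,"spin":0,"hand":1},{"dx":0,"dy":6,"dz":0,"spin":0,"hand":1},{"dx":0,"dy":0,"dz":0,"spin":0,"hand":1}]';python3 rod.py tip 15 50 161
```

```text
time_s: 11.4
tool_pos: [539.3, -19.0, 182.9]
tcp_rot: [2.127, -2.312, -0.008]
wrist_force: [-0.7, 0.0, -0.6]
grip_width: 0.276
t 11.4 grip [538.2 -19.4 199.6] yaw/pitch/roll [-4.24  1.7  -0.27] tip [711.7 -32.5 162.5] tip rack [ 47.9  50.3 162.5] F [-0.7  0.  -0.6] w 0.276 q [ 0.16  0.43 -0.25  1.79  0.12  0.94 -1.79]
tool delta [ 0.4 32.9  1.6]
```

```bash
cat > look.py <<'E'
from rod import *
from ov import *
import sys
s=robot.get_state(); G=tool(s)@REL
def L(P): return (G@np.c_[np.array(P,float),np.ones(len(P))].T).T[:,:3]
it=[(L([[170,0,0],[175,0,0],[175,0,-32]]),(0,255,255))]
for n,w in (("top",(250,140,390,230)),("scene",(200,160,310,255))):
    p,d=eyes.grab_frame(n)
    c=cv2.createCLAHE(4,(4,4)); q=np.dstack([c.apply(np.ascontiguousarray(p[...,i])) for i in range(3)])
    draw(n,q,it,w,6 if n=="scene" else 5,f"pics/{sys.argv[1]}_{n}.png",1.0)
E
python3 look.py pull1
```

```text
(no output)
```

View pics/pull1_scene.png

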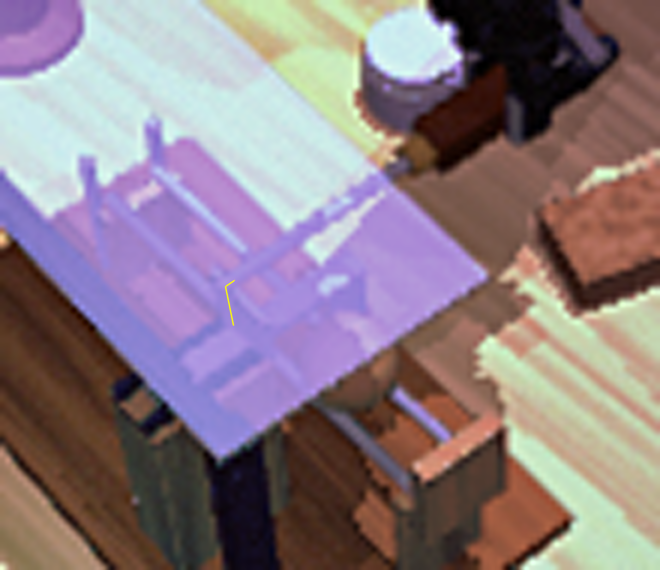

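```bash
python3 -m inch '[{"dx":0,"dy":6,"dz":0,"spin":0,"hand":1},{"dx":0,"dy":6,"dz":0,"spin":0,"hand":1},{"dx":0,"dy":6,"dz":0,"spin":0,"hand":1},{"dx":0,"dy":5,"dz":0,"spin":0,"hand":1},{"dx":0,"dy":0,"dz":0,"spin":0,"hand":1}]';python3 rod.py tip 15 50 161
```

```text
time_s: 12.12
tool_pos: [515.7, -17.0, 183.1]
tcp_rot: [-2.126, 2.312, 0.007]
wrist_force: [0.3, -0.0, -0.6]
grip_width: 0.275
t 12.12 grip [514.6 -17.5 199.7] yaw/pitch/roll [-4.25  1.63 -0.27] tip [688.1 -30.6 162.8] tip rack [ 24.2  50.3 162.8] F [ 0.3 -0.  -0.6] w 0.275 q [ 0.17  0.39 -0.25  1.85  0.12  0.91 -1.79]
tool delta [0.3 9.2 1.9]
```

```bash
python3 -m inch '[{"dx":0,"dy":5,"dz":0,"spin":0,"hand":1},{"dx":0,"dy":3,"dz":0,"spin":0,"hand":1},{"dx":0,"dy":2,"dz":0,"spin":0,"hand":1}]';python3 rod.py tip 15 50 161;python3 -m inch '[{"dx":0,"dy":3,"dz":0,"spin":0,"hand":1}]'; python3 rod.py; python3 look.py pull2
```

```text
time_s: 12.5
tool_pos: [509.1, -16.3, 184.0]
tcp_rot: [-2.122, 2.307, -0.002]
wrist_force: [11.3, -0.1, -6.3]
grip_width: 0.273
t 12.5 grip [507.9 -16.8 200.7] yaw/pitch/roll [-4.26  1.16 -0.26] tip [681.7 -29.9 165.2] tip rack [ 17.8  50.5 165.2] F [11.3 -0.1 -6.3] w 0.273 q [ 0.17  0.38 -0.25  1.88  0.11  0.9  -1.79]
tool delta [0.5 2.8 4.2]
time_s: 12.62
tool_pos: [509.3, -16.0, 184.6]
tcp_rot: [-2.118, 2.304, -0.008]
wrist_force: [12.8, -0.1, -7.4]
grip_width: 0.274
t 12.62 grip [507.9 -16.5 201.3] yaw/pitch/roll [-4.26  0.78 -0.24] tip [682.  -29.6 167. ] tip rack [ 18.   50.8 167. ] F [12.8 -0.1 -7.4] w 0.274 q [ 0.17  0.37 -0.26  1.88  0.11  0.89 -1.79]
```

View pics/pull2_scene.png

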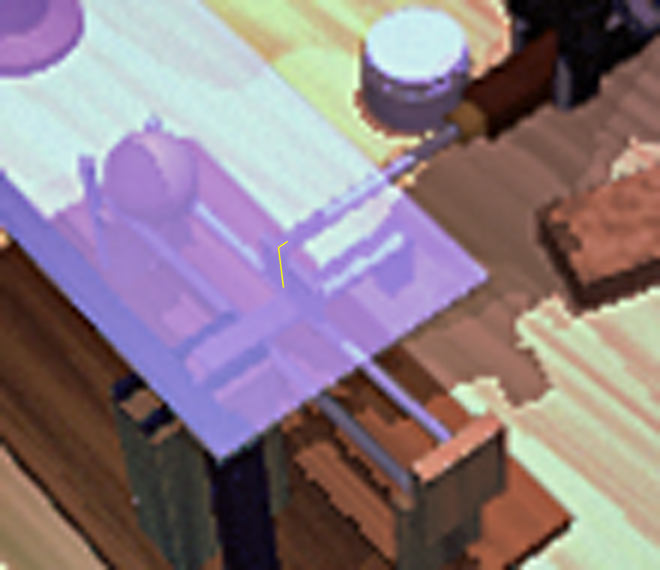

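View pics/pull2_top.png

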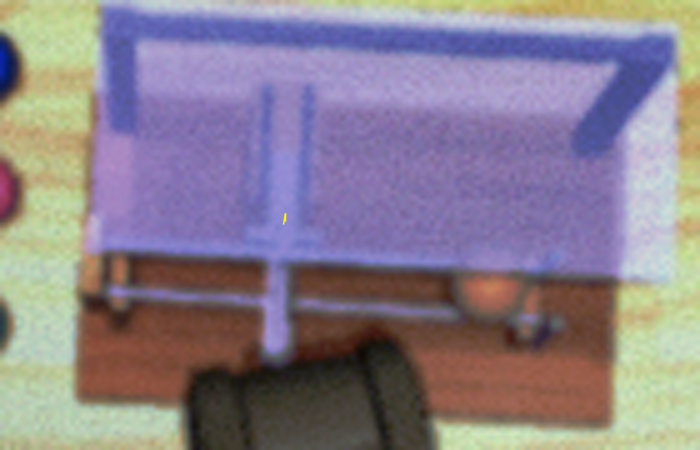

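```bash
python3 -m inch '[{"dx":0,"dy":-5,"dz":0,"spin":0,"hand":1},{"dx":0,"dy":-1,"dz":0,"spin":0,"hand":1}]';python3 rod.py;python3 -m inch '[{"dx":0,"dy":-0.5,"dz":-12,"spin":0,"hand":1},{"dx":0,"dy":0,"dz":-12,"spin":0,"hand":1},{"dx":0,"dy":0,"dz":-8,"spin":0,"hand":1},{"dx":0,"dy":0,"dz":0,"spin":0,"hand":1}]'; python3 rod.py grip 450 10 232
```

```text
time_s: 12.98
tool_pos: [514.5, -16.4, 184.6]
tcp_rot: [-2.119, 2.304, -0.006]
wrist_force: [0.1, -0.3, -2.1]
grip_width: 0.274
t 12.97 grip [513.1 -16.9 201.3] yaw/pitch/roll [-4.26  0.89 -0.23] tip [687.1 -30.  166.6] tip rack [ 23.2  50.8 166.6] F [ 0.1 -0.3 -2.1] w 0.274 q [ 0.17  0.38 -0.25  1.87  0.12  0.9  -1.79]
time_s: 13.48
tool_pos: [513.5, -16.5, 219.4]
tcp_rot: [-2.12, 2.305, -0.005]
wrist_force: [0.3, 0.4, -1.1]
grip_width: 0.273
t 13.47 grip [512.2 -16.9 236. ] yaw/pitch/roll [-4.24  0.96 -0.24] tip [686.2 -30.  201.2] tip rack [ 22.2  50.8 201.2] F [ 0.3  0.4 -1.1] w 0.273 q [ 0.18  0.34 -0.26  1.82  0.1   0.99 -1.78]
tool delta [-21.6  64.3   3.6]
```

```bash
python3 -m inch '[{"dx":0,"dy":20,"dz":0,"spin":0,"hand":1},{"dx":-10,"dy":25,"dz":0,"spin":0,"hand":1},{"dx":-30,"dy":10,"dz":0,"spin":-0.5,"hand":1},{"dx":-45,"dy":-5,"dz":0,"spin":-0.5,"hand":1},{"dx":-45,"dy":-5,"dz":0,"spin":-0.5,"hand":1},{"dx":-45,"dy":-5,"dz":0,"spin":-0.5,"hand":1},{"dx":-45,"dy":-5,"dz":0,"spin":0,"hand":1},{"dx":-30,"dy":0,"dz":0,"spin":0,"hand":1},{"dx":0,"dy":0,"dz":0,"spin":0,"hand":1}]'; python3 rod.py grip 489 289 200
```

```text
time_s: 14.6
tool_pos: [493.1, 242.5, 218.8]
tcp_rot: [-2.158, 2.272, -0.005]
wrist_force: [0.2, -0.5, -1.8]
grip_width: 0.275
t 14.6 grip [491.8 242.  235.4] yaw/pitch/roll [-2.42  1.02 -0.34] tip [666.1 234.4 200.4] tip rack [-19.2 312.7 200.4] F [ 0.2 -0.5 -1.8] w 0.275 q [-0.27  0.4  -0.34  1.73  0.16  1.03 -2.29]
tool delta [-46.6   5.5  35.6]
```

```bash
python3 -m inch '[{"dx":-22,"dy":2,"dz":15,"spin":0,"hand":1},{"dx":-20,"dy":2,"dz":20,"spin":0,"hand":1},{"dx":0,"dy":0,"dz":25,"spin":0,"hand":1},{"dx":0,"dy":0,"dz":25,"spin":0,"hand":1},{"dx":0,"dy":0,"dz":10,"spin":0,"hand":1},{"dx":0,"dy":0,"dz":0,"spin":0,"hand":1}]'; python3 rod.py grip 489 289 90
```

```text
time_s: 15.35
tool_pos: [493.3, 280.1, 121.1]
tcp_rot: [-2.153, 2.28, -0.01]
wrist_force: [-0.2, -0.2, -2.3]
grip_width: 0.277
t 15.35 grip [492.  279.7 137.8] yaw/pitch/roll [-2.73  1.   -0.57] tip [666.2 271.  102.8] tip rack [-22.1 349.2 102.8] F [-0.2 -0.2 -2.3] w 0.277 q [-0.36  0.54 -0.31  1.81  0.22  0.82 -2.41]
tool delta [-9.1  3.9 47.8]
```

```bash
python3 -m inch '[{"dx":-5,"dy":2,"dz":12,"spin":-0.4,"hand":1},{"dx":-3,"dy":2,"dz":12,"spin":0,"hand":1},{"dx":0,"dy":0,"dz":12,"spin":0,"hand":1},{"dx":0,"dy":0,"dz":4,"spin":0,"hand":1},{"dx":0,"dy":0,"dz":0,"spin":0,"hand":1}]'; python3 rod.py grip 489 289 72
```

```text
time_s: 15.98
tool_pos: [490.9, 289.1, 80.0]
tcp_rot: [-2.16, 2.27, -0.012]
wrist_force: [-0.2, 0.1, -1.7]
grip_width: 0.273
t 15.97 grip [489.5 288.7  96.7] yaw/pitch/roll [-2.32  0.86 -0.51] tip [663.9 281.3  62.2] tip rack [-25.2 359.2  62.2] F [-0.2  0.1 -1.7] w 0.273 q [-0.39  0.59 -0.3   1.85  0.25  0.73 -2.45]
tool delta [-0.3  0.8 24.7]
```

```bash
python3 -m inch '[{"dx":0,"dy":0.5,"dz":9,"spin":0,"hand":1},{"dx":0,"dy":0,"dz":8,"spin":0,"hand":1},{"dx":0,"dy":0,"dz":3,"spin":0,"hand":1},{"dx":0,"dy":0,"dz":0,"spin":0,"hand":1}]'; python3 rod.py grip 489 289 70.5
```

```text
time_s: 16.48
tool_pos: [490.9, 289.1, 58.9]
tcp_rot: [-2.159, 2.27, -0.012]
wrist_force: [-0.3, 0.2, -1.2]
grip_width: 0.272
t 16.48 grip [489.6 288.7  75.6] yaw/pitch/roll [-2.34  0.82 -0.5 ] tip [663.9 281.2  41.1] tip rack [-25.2 359.2  41.1] F [-0.3  0.2 -1.2] w 0.272 q [-0.4   0.62 -0.28  1.87  0.27  0.68 -2.46]
tool delta [-0.3  0.6  5.1]
```

```bash
python3 -m inch '[{"dx":0,"dy":0.5,"dz":3,"spin":0,"hand":1},{"dx":0,"dy":0,"dz":2,"spin":0,"hand":1}]'; python3 rod.py grip 489 289 70.5;  python3 -m inch '[{"dx":0,"dy":0,"dz":1,"spin":0,"hand":1}]'; python3 rod.py grip 489 289 70
```

```text
time_s: 16.73
tool_pos: [490.7, 289.5, 54.4]
tcp_rot: [-2.158, 2.269, -0.012]
wrist_force: [-3.3, -0.3, 5.3]
grip_width: 0.274
t 16.73 grip [489.3 289.   71.1] yaw/pitch/roll [-2.34  0.77 -0.46] tip [663.7 281.6  36.8] tip rack [-25.4 359.6  36.8] F [-3.3 -0.3  5.3] w 0.274 q [-0.4   0.62 -0.28  1.87  0.27  0.67 -2.46]
tool delta [0.1 0.3 0.6]
time_s: 16.85
tool_pos: [490.6, 289.6, 53.9]
tcp_rot: [-2.158, 2.269, -0.013]
wrist_force: [-3.2, -1.3, 4.8]
grip_width: 0.275
t 16.85 grip [489.3 289.1  70.6] yaw/pitch/roll [-2.34  0.75 -0.46] tip [663.7 281.7  36.4] tip rack [-25.5 359.6  36.4] F [-3.2 -1.3  4.8] w 0.275 q [-0.4   0.62 -0.28  1.87  0.27  0.67 -2.46]
tool delta [0.1 0.3 0.6]
```

```bash
python3 -m inch '[{"dx":0,"dy":0,"dz":0,"spin":0,"hand":0.6},{"dx":0,"dy":0,"dz":0,"spin":0,"hand":0.35},{"dx":0,"dy":0,"dz":0,"spin":0,"hand":0.3},{"dx":0,"dy":0,"dz":0,"spin":0,"hand":0.3}]'; python3 st.py; python3 -m inch '[{"dx":0,"dy":0,"dz":-15,"spin":0,"hand":0.3},{"dx":0,"dy":0,"dz":-30,"spin":0,"hand":0.3},{"dx":0,"dy":0,"dz":-40,"spin":0,"hand":0.3},{"dx":0,"dy":0,"dz":-40,"spin":0,"hand":0.3},{"dx":0,"dy":0,"dz":-40,"spin":0,"hand":0.3},{"dx":0,"dy":0,"dz":0,"spin":0,"hand":0.3}]'; python3 st.py
```

```text
time_s: 17.35
tool_pos: [491.2, 289.8, 54.2]
tcp_rot: [-2.157, 2.268, -0.013]
wrist_force: [0.2, -1.0, 0.7]
grip_width: 0.698
t 17.35 pos [491.2 289.8  54.2] head x -92.88 z [ 0.0141  0.002  -0.9999] tilt 0.82
grasp [490.9 289.8  72.9] q [-0.4    0.624 -0.28   1.872  0.273  0.67  -2.464] F [ 0.2 -1.   0.7] w 0.698
time_s: 18.1
tool_pos: [488.5, 290.0, 229.4]
tcp_rot: [-2.156, 2.265, -0.013]
wrist_force: [0.2, 0.9, 0.4]
grip_width: 0.703
t 18.1 pos [488.5 290.  229.4] head x -92.82 z [ 0.0161  0.004  -0.9999] tilt 0.95
grasp [488.2 289.9 248.1] q [-0.347  0.42  -0.351  1.671  0.169  1.064 -2.37 ] F [0.2 0.9 0.4] w 0.703
```

```bash
python3 -m inch '[{"dx":30,"dy":0,"dz":-20,"spin":0.4,"hand":0},{"dx":50,"dy":0,"dz":-40,"spin":0.4,"hand":0},{"dx":55,"dy":0,"dz":-45,"spin":0.4,"hand":0},{"dx":55,"dy":0,"dz":-45,"spin":0.4,"hand":0},{"dx":55,"dy":0,"dz":-45,"spin":0.4,"hand":0},{"dx":45,"dy":-5,"dz":-45,"spin":0,"hand":0},{"dx":20,"dy":-5,"dz":-45,"spin":0,"hand":0},{"dx":0,"dy":0,"dz":-20,"spin":0,"hand":0}]'; python3 st.py; python3 - <<'E'
from ov import *
pose=(489,289,-2.3)
it=[(T(box(-55,55,-12,12,58,82),*pose),(0,255,0)),(T([[55,0,70],[175,0,70],[175,0,38]],*pose),(0,255,255))]
for n,w in (("scene",(315,230,400,305)),("top",(180,190,230,290))):
    p,d=eyes.grab_frame(n); np.savez(f"f1_{n}.npz",p=p,d=d); draw(n,p,it,w,6,f"pics/back_{n}.png")
E
```

```text
time_s: 19.1
tool_pos: [470.3, -6.1, 519.2]
tcp_rot: [-2.12, 2.307, -0.009]
wrist_force: [0.3, 0.1, -0.1]
grip_width: 1.001
t 19.1 pos [470.3  -6.1 519.2] head x -94.84 z [ 0.01    0.0017 -0.9999] tilt 0.58
grasp [470.1  -6.1 537.9] q [ 0.14   0.159 -0.23   1.247  0.036  1.73  -1.736] F [ 0.3  0.1 -0.1] w 1.001
```

View pics/back_scene.png

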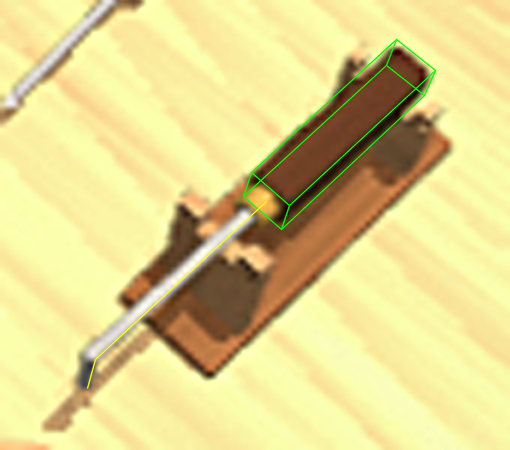

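View pics/back_top.png

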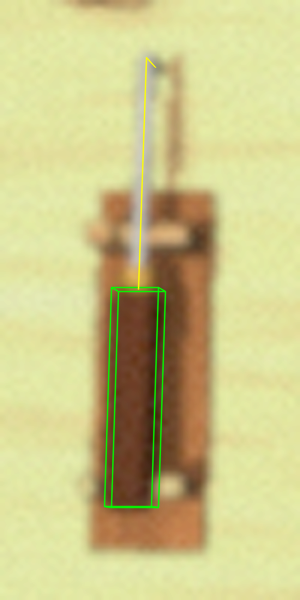

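```bash
python3 -m inch '[{"dx":17,"dy":0,"dz":-40,"spin":0,"hand":0},{"dx":17,"dy":0,"dz":-40,"spin":0,"hand":0},{"dx":0,"dy":0,"dz":-40,"spin":0,"hand":0},{"dx":0,"dy":0,"dz":-40,"spin":0,"hand":0}]'; python3 st.py
```

```text
time_s: 19.7
tool_pos: [460.5, -38.6, 615.6]
tcp_rot: [-2.108, 2.285, -0.046]
wrist_force: [0.3, 1.1, 0.7]
grip_width: 1.0
t 19.7 pos [460.5 -38.6 615.6] head x -94.61 z [ 4.340e-02  1.000e-04 -9.991e-01] tilt 2.49
grasp [459.7 -38.6 634.3] q [-0.14   0.177  0.245  0.964 -0.051  1.962 -1.571] F [0.3 1.1 0.7] w 1.0
```

```bash
python3 -m inch '[{"dx":0,"dy":-20,"dz":-30,"spin":0,"hand":0},{"dx":0,"dy":-20,"dz":-30,"spin":0,"hand":0}]'; python3 st.py;  python3 -m inch '[{"dx":0,"dy":-20,"dz":-30,"spin":0,"hand":0},{"dx":0,"dy":-20,"dz":-30,"spin":0,"hand":0}]'; python3 st.py
```

```text
time_s: 19.95
tool_pos: [488.4, -39.4, 631.0]
tcp_rot: [-2.086, 2.256, -0.103]
wrist_force: [0.7, 0.6, 0.3]
grip_width: 0.999
t 19.95 pos [488.4 -39.4 631. ] head x -94.47 z [ 0.0946 -0.0035 -0.9955] tilt 5.43
grasp [486.6 -39.3 649.6] q [-0.106  0.208  0.211  0.88  -0.053  1.962 -1.572] F [0.7 0.6 0.3] w 0.999
time_s: 20.2
tool_pos: [512.9, -39.9, 646.3]
tcp_rot: [-2.064, 2.226, -0.157]
wrist_force: [0.1, 0.2, -0.7]
grip_width: 0.998
t 20.2 pos [512.9 -39.9 646.3] head x -94.31 z [ 0.1442 -0.0062 -0.9895] tilt 8.3
grasp [510.2 -39.8 664.8] q [-0.085  0.237  0.192  0.802 -0.057  1.962 -1.573] F [ 0.1  0.2 -0.7] w 0.998
```

```bash
python3 -m inch '[{"dx":2,"dy":-30,"dz":-45,"spin":0,"hand":0},{"dx":2,"dy":-30,"dz":-45,"spin":0,"hand":0},{"dx":2,"dy":-30,"dz":-45,"spin":0,"hand":0},{"dx":2,"dy":-30,"dz":-45,"spin":0,"hand":0}]'; python3 st.py
```

```text
time_s: 20.7
tool_pos: [560.5, -48.7, 700.7]
tcp_rot: [-1.986, 2.133, -0.32]
wrist_force: [0.0, -0.1, 0.0]
grip_width: 1.0
t 20.7 pos [560.5 -48.7 700.7] head x -94.03 z [ 0.2976 -0.0158 -0.9545] tilt 17.34
grasp [555.  -48.4 718.6] q [-0.039  0.286  0.171  0.594 -0.073  1.962 -1.562] F [ 0.  -0.1  0. ] w 1.0
```

```bash
python3 -m inch '[{"dx":2,"dy":-30,"dz":-45,"spin":0,"hand":0},{"dx":2,"dy":-30,"dz":-45,"spin":0,"hand":0},{"dx":2,"dy":-30,"dz":-45,"spin":0,"hand":0},{"dx":2,"dy":-30,"dz":-45,"spin":0,"hand":0}]'; python3 st.py;python3 -m inch '[{"dx":2,"dy":-30,"dz":-45,"spin":0,"hand":0},{"dx":2,"dy":-30,"dz":-45,"spin":0,"hand":0},{"dx":2,"dy":-30,"dz":-45,"spin":0,"hand":0}]'; python3 st.py
```

```text
time_s: 21.2
tool_pos: [571.8, -54.4, 765.2]
tcp_rot: [-1.9, 2.035, -0.473]
wrist_force: [0.4, -0.9, -0.4]
grip_width: 1.002
t 21.2 pos [571.8 -54.4 765.2] head x -93.85 z [ 0.4449 -0.0255 -0.8952] tilt 26.47
grasp [563.5 -53.9 781.9] q [-0.019  0.289  0.182  0.431 -0.097  1.962 -1.554] F [ 0.4 -0.9 -0.4] w 1.002
time_s: 21.58
tool_pos: [556.7, -57.8, 821.5]
tcp_rot: [-1.827, 1.957, -0.589]
wrist_force: [-0.1, -0.7, 1.0]
grip_width: 0.996
t 21.57 pos [556.7 -57.8 821.5] head x -93.87 z [ 0.5533 -0.0349 -0.8322] tilt 33.67
grasp [546.3 -57.1 837.1] q [-0.012  0.262  0.207  0.332 -0.123  1.963 -1.549] F [-0.1 -0.7  1. ] w 0.996
```

```bash
python3 -m inch '[{"dx":0,"dy":-30,"dz":-45,"spin":0,"hand":0}]'; python3 st.py; cat > wd.py <<'E'
from h import *
import sys
s=robot.get_state(); M=R.from_rotvec(s["tcp_rot"]).as_matrix(); g=s["tool_pos"]-18.7*M[:,2]
a=np.array([float(v) for v in sys.argv[2:5]])
d=a if sys.argv[1]=="w" else a-g
print("grasp",g.round(1),"lean",round(np.degrees(np.arccos(-M[2,2])),1),"lean head",round(np.degrees(np.arctan2(M[1,2],M[0,2])),1),"x axis",M[:,0].round(3),"world d",d.round(1),"tool delta",(M.T@d).round(1))
E
python3 wd.py g 560 -172 240
python3 - <<'E'
from ov import *
RK=(659.9,-78.8,-4.65)
t=np.linspace(0,6.3,40)
def ring(n,c,r):
    P=K(n)[2]; a,b=P[:3,0],P[:3,1]; return np.array(c)+r*(np.cos(t)[:,None]*a+np.sin(t)[:,None]*b)
b=T([[0,-100,102]],*RK)[0]; print(b)
for n,w in (("top",(320,150,400,230)),("scene",(190,150,290,240))):
    p,d=eyes.grab_frame(n); np.savez(f"f2_{n}.npz",p=p,d=d)
    it=[(ring(n,b,25),(0,0,255)),(T([[-21,-120,106],[-21,-120,80]],*RK),(255,0,0)),(T([[21,-120,106],[21,-120,80]],*RK),(255,0,0)),(T([[-20,-160,250],[-20,160,250]],*RK),(0,255,0))]
    draw(n,p,it,w,7,f"pics/ball_{n}.png")
    print(n,[(round(r["confidence"],2),np.round(r["uv"],1)) for r in spotter.look_for(n,"ball")[:5]])
E
```

```text
time_s: 21.7
tool_pos: [547.5, -56.8, 841.0]
tcp_rot: [-1.802, 1.93, -0.627]
wrist_force: [-0.7, 0.4, -0.8]
grip_width: 1.0
t 21.7 pos [547.5 -56.8 841. ] head x -93.92 z [ 0.5879 -0.0384 -0.808 ] tilt 36.09
grasp [536.5 -56.1 856.1] q [-0.019  0.248  0.225  0.304 -0.133  1.963 -1.55 ] F [-0.7  0.4 -0.8] w 1.0
grasp [536.5 -56.1 856.1] lean 36.1 lean head -3.7 x axis [-0.068 -0.998 -0.002] world d [  23.5 -115.9 -616.1] tool delta [115.5 337.5 516.2]
[ 651.79312527 -178.47085122  102.        ]
top [(0.72, array([202.6, 251.8])), (0.63, array([244.7, 177. ])), (0.59, array([244.2, 205.3])), (0.56, array([352.6, 196.2])), (0.48, array([245.2, 154.1]))]
scene [(0.81, array([279.5, 283.4])), (0.78, array([300.4, 264. ])), (0.54, array([258.7, 299.9]))]
```

View pics/ball_top.png

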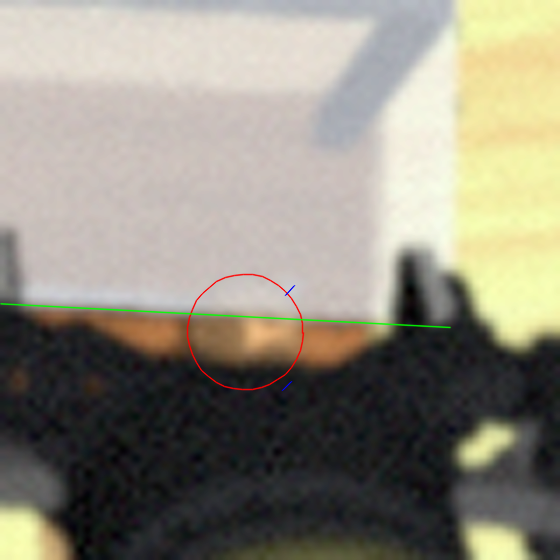

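View pics/ball_scene.png

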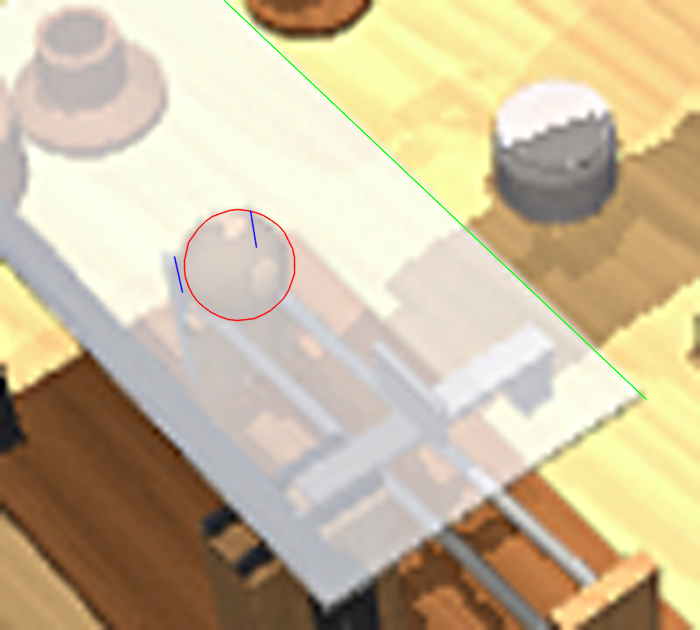

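```bash
python3 -m inch '[{"dx":5,"dy":14,"dz":21,"spin":0,"hand":0},{"dx":9,"dy":28,"dz":43,"spin":0,"hand":0},{"dx":10,"dy":28,"dz":43,"spin":0,"hand":0},{"dx":10,"dy":28,"dz":43,"spin":0,"hand":0},{"dx":10,"dy":28,"dz":43,"spin":0,"hand":0},{"dx":10,"dy":28,"dz":43,"spin":0,"hand":0},{"dx":10,"dy":28,"dz":43,"spin":0,"hand":0}]'; python3 wd.py g 560 -172 240; python3 st.py
```

```text
time_s: 22.78
tool_pos: [561.1, -119.9, 493.2]
tcp_rot: [-1.813, 1.934, -0.617]
wrist_force: [2.1, 0.3, -0.6]
grip_width: 0.998
grasp [ 550.3 -119.2  508.4] lean 35.4 lean head -3.6 x axis [-0.064 -0.998 -0.001] world d [   9.7  -52.8 -268.4] tool delta [ 52.2 144.9 226.3]
t 22.77 pos [ 561.1 -119.9  493.2] head x -93.7 z [ 0.5787 -0.0369 -0.8147] tilt 35.44
grasp [ 550.3 -119.2  508.4] q [-0.075 -0.026  0.292  1.689 -0.108  0.867 -1.372] F [ 2.1  0.3 -0.6] w 0.998
```

```bash
python3 -m inch '[{"dx":10,"dy":26,"dz":40,"spin":0,"hand":0},{"dx":10,"dy":26,"dz":40,"spin":0,"hand":0},{"dx":10,"dy":26,"dz":40,"spin":0,"hand":0},{"dx":10,"dy":26,"dz":40,"spin":0,"hand":0},{"dx":6,"dy":15,"dz":23,"spin":0,"hand":0},{"dx":0,"dy":0,"dz":0,"spin":0,"hand":0}]'; python3 wd.py g 580 -174 210; python3 st.py
```

```text
time_s: 23.52
tool_pos: [558.2, -164.7, 253.4]
tcp_rot: [-1.826, 1.951, -0.593]
wrist_force: [0.9, 0.6, -0.7]
grip_width: 1.001
grasp [ 547.8 -164.1  268.9] lean 34.0 lean head -3.5 x axis [-0.065 -0.998 -0.003] world d [ 32.2  -9.9 -58.9] tool delta [ 8.   5.7 67.2]
t 23.52 pos [ 558.2 -164.7  253.4] head x -93.73 z [ 0.5577 -0.0339 -0.8294] tilt 33.97
grasp [ 547.8 -164.1  268.9] q [ 0.161  0.193  0.216  2.133 -0.713  0.32  -0.65 ] F [ 0.9  0.6 -0.7] w 1.001
```

```bash
python3 -m inch '[{"dx":4,"dy":-12,"dz":8,"spin":0,"hand":0},{"dx":4,"dy":-10,"dz":12,"spin":0,"hand":0},{"dx":0,"dy":8,"dz":22,"spin":0,"hand":0},{"dx":0,"dy":8,"dz":12,"spin":0,"hand":0},{"dx":0,"dy":0,"dz":0,"spin":0,"hand":0}]'; python3 wd.py g 580 -174 210; python3 st.py
```

```text
time_s: 24.15
tool_pos: [601.6, -175.0, 216.5]
tcp_rot: [-1.825, 1.941, -0.602]
wrist_force: [-0.8, -0.5, 0.9]
grip_width: 1.003
grasp [ 591.  -174.4  231.9] lean 34.5 lean head -3.4 x axis [-0.061 -0.998 -0.001] world d [-11.    0.4 -21.9] tool delta [ 0.3 21.5 11.8]
t 24.15 pos [ 601.6 -175.   216.5] head x -93.5 z [ 0.5655 -0.034  -0.824 ] tilt 34.51
grasp [ 591.  -174.4  231.9] q [ 0.275  0.305  0.073  2.101 -0.875  0.233 -0.486] F [-0.8 -0.5  0.9] w 1.003
```

```bash
cat > kin.py <<'E'
from h import *
from scipy.optimize import least_squares
D=[ # q, pos, rotvec z known partly
([1.23,.508,-.238,1.5,.126,1.149,-.155],[269.5,-563.9,231.3],[0,0,-1]),
([.974,.631,-.107,1.257,.07,1.257,-.772],[406.5,-575.1,232.2],[-.0028,-.0025,-1]),
([-.36,.434,-.351,1.649,.165,1.082,-2.36],[489.2,299.4,229.3],[.006,.0035,-1]),
([-.404,.618,-.273,1.888,.276,.645,-2.467],[490.6,289.6,53.3],[.0259,.0092,-.9996]),
([.14,.159,-.23,1.247,.036,1.73,-1.736],[470.3,-6.1,519.2],[.01,.0017,-.9999]),
([-.14,.177,.245,.964,-.051,1.962,-1.571],[460.5,-38.6,615.6],[.0434,.0001,-.9991]),
([-.085,.237,.192,.802,-.057,1.962,-1.573],[512.9,-39.9,646.3],[.1442,-.0062,-.9895]),
([-.039,.286,.171,.594,-.073,1.962,-1.562],[560.5,-48.7,700.7],[.2976,-.0158,-.9545]),
([-.019,.248,.225,.304,-.133,1.963,-1.55],[547.5,-56.8,841.0],[.5879,-.0384,-.808]),
([-.075,-.026,.292,1.689,-.108,.867,-1.372],[561.1,-119.9,493.2],[.5787,-.0369,-.8147]),
([.161,.193,.216,2.133,-.713,.32,-.65],[558.2,-164.7,253.4],[.5577,-.0339,-.8294]),
([.275,.305,.073,2.101,-.875,.233,-.486],[601.6,-175.,216.5],[.5655,-.034,-.824]),
]
s=[-1,1,-1,1,-1,1,-1]
def rz(a): c,s_=np.cos(a),np.sin(a); return np.array([[c,-s_,0],[s_,c,0],[0,0,1]])
def ry(a): c,s_=np.cos(a),np.sin(a); return np.array([[c,0,s_],[0,1,0],[-s_,0,c]])
def fk(q,p,sg=s):
    # z-y-z-y-z-y-z, with x offsets after each
    h,a1,L1,a2,L2,a3,L3,a4,b4=p[:9]
    Rm=np.eye(3); x=np.array([0,0,h],float)
    Rm=Rm@rz(sg[0]*q[0]); x=x+Rm@[a1,0,0]
    Rm=Rm@ry(q[1])@rz(sg[2]*q[2]); x=x+Rm@[a2,0,L1]
    Rm=Rm@ry(q[3]); x=x+Rm@[a3,0,0]
    Rm=Rm@rz(sg[4]*q[4]); x=x+Rm@[0,0,L2]
    Rm=Rm@ry(q[5]); x=x+Rm@[a4,b4,0]
    Rm=Rm@rz(sg[6]*q[6]); x=x+Rm@[0,0,L3]
    return x,Rm
if __name__=="__main__":
    import itertools
    best=None
    for sg in itertools.product([1,-1],repeat=3):
        S=[sg[0],1,sg[1],1,sg[2],1,1]
        def f(p):
            o=[]
            for q,x,z in D:
                X,Rm=fk(q,p,S); o+=list((X-x)/10)+list((Rm[:,2]-z)*30)
            return o
        r=least_squares(f,[330,0,350,0,350,0,250,0,0],loss="soft_l1")
        print(S,round(r.cost,2),r.x.round(1))
        if best is None or r.cost<best[0]: best=(r.cost,S,r.x)
    np.savez("kin.npz",S=best[1],p=best[2])
    for q,x,z in D:
        X,Rm=fk(q,best[2],best[1]); print((X-x).round(1),(Rm[:,2]-z).round(3))
E
python3 kin.py
```

```text
[1, 1, 1, 1, 1, 1, 1] 403.94 [527.  166.7 451.9  20.  438.9 179.1 334.7 304.6 -80.1]
[1, 1, 1, 1, -1, 1, 1] 575.83 [ 320.5  277.7  -28.1 -418.6  319.8  -57.6   82.9 -392.7  -38.2]
[1, 1, -1, 1, 1, 1, 1] 463.27 [372.7 144.8 464.5 -16.6 446.2  50.9 336.2 184.7  32.6]
[1, 1, -1, 1, -1, 1, 1] 433.1 [403.8 -22.4 383.7  12.6 383.9  18.  330.7 -55.8  16.5]
[-1, 1, 1, 1, 1, 1, 1] 145.04 [ 224.6  473.8  510.8 -496.9  408.4   17.6  392.1   35.9   -4.1]
[-1, 1, 1, 1, -1, 1, 1] 264.42 [ 185.9  805.2  351.6 -855.3  393.6   21.8  314.6  -53.    -6.2]
[-1, 1, -1, 1, 1, 1, 1] 137.6 [ 197.1  133.   439.7 -172.8  375.4  -31.3  279.3 -107.6  -22.5]
[-1, 1, -1, 1, -1, 1, 1] 1.97 [ 2.589e+02 -6.700e+00  5.743e+02  3.000e-01  3.789e+02 -4.500e+00
  3.755e+02 -8.000e+00 -2.410e+01]
[ 2.5 -0.2  2.6] [-0.  0.  0.]
[-0.   1.7  2.2] [0. 0. 0.]
[0.7 4.1 3.1] [-0.001 -0.     0.   ]
[4.3 7.3 4.2] [-0.  0. -0.]
[-1.6  1.5 -0.6] [-0. -0. -0.]
[-3.7 -0.5 -2.6] [ 0. -0.  0.]
[-2.2 -0.3 -2.5] [-0.001 -0.    -0.   ]
[-0.1 -0.1 -1.3] [ 0.  0. -0.]
[ 4.8 -0.6  1.3] [ 0. -0.  0.]
[ 4.8 -2.1  5. ] [ 0.001 -0.     0.   ]
[-2.7  3.4 -5.4] [0. 0. 0.]
[-4.4  7.  -6.9] [0. 0. 0.]
```

```bash
cat > kin2.py <<'E'
from kin import *
S=[-1,1,-1,1,-1,1,-1]
def fk2(q,p):
    h=p[0]; o=np.array(p[1:]).reshape(-1,3) # offsets after each joint
    Rm=np.eye(3); x=np.array([0,0,h],float)
    for i,(a,sg) in enumerate(zip(q,S)):
        Rm=Rm@(ry(a) if i%2 else rz(sg*a))
        x=x+Rm@o[i]
    return x,Rm
def fit():
    p0=np.zeros(22); p0[0]=259; o=p0[1:].reshape(-1,3); o[2,2]=574; o[4,2]=379; o[6,2]=375
    def f(p):
        r=[]
        for q,x,z in D: r+=list(fk2(q,p)[0]-x)
        return r+list(0.02*(p-p0))
    r=least_squares(f,p0); return r.x
P=fit()
LO=np.array([-3.08,-.24,-1.43,0,-1.52,.17,-2.89]); HI=np.array([3.08,2.05,1.35,2.5,4.66,1.96,2.89])
if __name__=="__main__":
    print(P.round(1)); 
    for q,x,z in D: print((fk2(q,P)[0]-x).round(2))
    q,x,z=D[0]; print(fk2(q,P)[1].round(3))
E
python3 kin2.py
cat >> kin2.py <<'E'
def ik(q0,pos,Rt,m=0.0,iters=1):
    def f(q):
        X,Rm=fk2(q,P); e=R.from_matrix(Rm.T@Rt).as_rotvec()
        return np.r_[(X-pos)/5,e*60,(q-q0)*0.02]
    r=least_squares(f,np.clip(q0,LO+m+1e-3,HI-m-1e-3),bounds=(LO+m,HI-m)); X,Rm=fk2(r.x,P)
    return r.x,np.linalg.norm(X-pos),np.degrees(np.linalg.norm(R.from_matrix(Rm.T@Rt).as_rotvec()))
E
python3 - <<'E'
from kin2 import *
qn=np.array(D[-1][0]); Xn,Rn=fk2(qn,P); print("M check",Rn.round(3)); print(R.from_rotvec([-1.825,1.941,-.602]).as_matrix().round(3))
E
```

```text
[ 2.514e+02  5.000e-01 -2.800e+00 -7.600e+00 -1.000e-01 -2.800e+00
  2.100e+00 -0.000e+00 -9.500e+00  5.761e+02  5.000e-01 -9.500e+00
  1.500e+00 -5.000e-01 -1.000e-01  3.805e+02  5.000e-01 -1.000e-01
 -7.900e+00  2.000e-01  0.000e+00  3.671e+02]
[ 0.05 -0.03 -0.15]
[-0.05  0.09  0.21]
[-0.19  0.05 -0.25]
[ 0.15 -0.01  0.12]
[-0.03 -0.16 -0.11]
[0.1  0.34 0.21]
[ 0.08  0.15 -0.16]
[-0.12  0.11  0.09]
[ 0.04 -0.35 -0.01]
[-0.11 -0.19  0.12]
[-0.03 -0.04  0.  ]
[ 0.09  0.05 -0.07]
[[-0.432  0.902 -0.   ]
 [ 0.902  0.432  0.   ]
 [ 0.    -0.    -1.   ]]
M check [[ 0.061  0.822  0.566]
 [ 0.998 -0.05  -0.034]
 [ 0.001  0.567 -0.824]]
[[-0.061 -0.822  0.566]
 [-0.998  0.051 -0.034]
 [-0.001 -0.567 -0.824]]
```

```bash
python3 - <<'E'
import re
t=open('kin2.py').read().replace("        x=x+Rm@o[i]\n    return x,Rm","        x=x+Rm@o[i]\n    return x,Rm@rz(np.pi)")
open('kin2.py','w').write(t)
E
python3 - <<'E'
from kin2 import *
s=robot.get_state(); M=R.from_rotvec(s["tcp_rot"]).as_matrix(); X=s["tool_pos"]; q=s["qpos"]
print("now",q.round(3), (fk2(q,P)[0]-X).round(2))
b=np.array([651.8,-178.5,102])
def run(M,q,start,label):
    tgt=b+18.7*M[:,2]
    for k in range(1,11):
        x=start+(tgt-start)*k/10; q,e,a=ik(q,x,M,0.01)
        if k in(3,6,10): print(label,k,q.round(2),"err",round(e,1),round(a,2))
run(M,q,X,"now")
for lean in (27,30,35,40,44):
  for hd in (-12,-4,4):
    zz=np.array([np.sin(np.radians(lean))*np.cos(np.radians(hd)),np.sin(np.radians(lean))*np.sin(np.radians(hd)),-np.cos(np.radians(lean))])
    xx=np.cross([0,0,1],zz); xx/=-np.linalg.norm(xx); Mt=np.c_[xx,np.cross(zz,xx),zz]
    best=None
    for t in range(40):
        q0=LO+(HI-LO)*np.random.default_rng(t).random(7); r=ik(q0,b+18.7*Mt[:,2],Mt,0.02)
        if best is None or r[1]+r[2]<best[1]+best[2]: best=r
        if best[1]+best[2]<.5: break
    print(lean,hd,best[0].round(2),round(best[1],1),round(best[2],1))
E
```

```text
now [ 0.275  0.305  0.073  2.101 -0.875  0.233 -0.486] [ 0.07 -0.19 -0.07]
now 3 [ 0.28  0.39  0.06  2.11 -1.26  0.18 -0.11] err 0.0 0.0
now 6 [ 0.26  0.47  0.07  2.09 -1.51  0.18  0.14] err 2.6 1.05
now 10 [ 0.26  0.58  0.07  2.03 -1.51  0.18  0.14] err 8.3 3.51
27 -12 [ 0.98  1.01 -1.41  1.99  1.58  1.04 -2.86] 0.0 0.0
27 -4 [ 1.02  1.02 -1.41  1.98  1.54  0.97 -2.67] 0.0 0.0
27 4 [ 1.06  1.02 -1.41  1.96  1.48  0.91 -2.46] 0.0 0.0
30 -12 [0.03 0.6  0.31 2.05 4.64 0.19 0.06] 0.0 0.0
30 -4 [ 1.04  1.02 -1.41  2.02  1.63  0.94 -2.75] 0.0 0.0
30 4 [ 1.08  1.03 -1.41  2.    1.57  0.87 -2.53] 0.0 0.0
35 -12 [ 0.7   0.67 -0.71  2.11  1.98  0.43  2.87] 0.0 0.0
35 -4 [ 0.7   0.65 -0.61  2.1   2.13  0.26  2.87] 0.0 0.0
35 4 [ 1.1   1.04 -1.41  2.07  1.73  0.82 -2.67] 0.0 0.0
40 -12 [ 0.9   0.83 -1.07  2.18  2.08  0.75  2.87] 0.0 0.0
40 -4 [ 0.89  0.77 -0.92  2.17  2.22  0.51  2.87] 0.0 0.0
40 4 [ 1.13  1.07 -1.41  2.14  1.92  0.8  -2.8 ] 0.0 0.0
44 -12 [ 0.96  0.95 -1.23  2.24  2.16  0.95  2.87] 0.0 0.0
44 -4 [ 0.98  0.87 -1.08  2.22  2.29  0.68  2.87] 0.0 0.0
44 4 [ 0.99  0.83 -0.98  2.19  2.44  0.47  2.87] 0.0 0.0
```

```bash
cat > near.py <<'E'
from kin2 import *
def near(q0,pos_fn,Mref,m=0.01,wz=0):
    def f(q):
        X,Rm=fk2(q,P); e=R.from_matrix(Rm.T@Mref).as_rotvec()
        return np.r_[(X-18.7*Rm[:,2]-pos_fn)*10,e*[1,1,1]*10,(q-q0)*0.01]
    r=least_squares(f,np.clip(q0,LO+m+1e-3,HI-m-1e-3),bounds=(LO+m,HI-m)); return r.x
def desc(q):
    X,Rm=fk2(q,P); z=Rm[:,2]; return "q",q.round(2),"g",(X-18.7*z).round(1),"lean",round(np.degrees(np.arccos(-z[2])),1),"hd",round(np.degrees(np.arctan2(z[1],z[0])),1),"x",Rm[:,0].round(3)
E
python3 - <<'E'
from near import *
s=robot.get_state(); M=R.from_rotvec(s["tcp_rot"]).as_matrix(); q=s["qpos"]; X=s["tool_pos"]-18.7*M[:,2]
b=np.array([651.8,-178.5,102])
for k in range(1,11):
    q=near(q,X+(b-X)*k/10,M); print(k,*desc(q))
up=b+[0,0,60]; q2=near(q,up,fk2(q,P)[1]); print(*desc(q2))
E
```

```text
1 q [ 0.32  0.33  0.01  2.11 -0.92  0.2  -0.44] g [ 597.1 -174.8  218.9] lean 34.5 hd -3.4 x [-0.061 -0.998 -0.001]
2 q [ 0.31  0.36  0.02  2.11 -1.06  0.18 -0.3 ] g [ 603.2 -175.2  205.9] lean 34.5 hd -3.4 x [-0.061 -0.998 -0.001]
3 q [ 0.28  0.39  0.06  2.11 -1.26  0.18 -0.11] g [ 609.3 -175.6  192.9] lean 34.5 hd -3.4 x [-0.061 -0.998 -0.001]
4 q [ 0.26  0.42  0.08  2.11 -1.43  0.18  0.07] g [ 615.3 -176.   180. ] lean 34.5 hd -3.4 x [-0.061 -0.998 -0.001]
5 q [ 0.26  0.44  0.08  2.11 -1.51  0.18  0.14] g [ 621.4 -176.4  167. ] lean 34.1 hd -3.2 x [-0.06  -0.998 -0.003]
6 q [ 0.26  0.47  0.07  2.09 -1.51  0.18  0.14] g [ 627.5 -176.8  154. ] lean 33.3 hd -2.8 x [-0.058 -0.998 -0.006]
7 q [ 0.26  0.5   0.07  2.08 -1.51  0.18  0.14] g [ 633.6 -177.3  141. ] lean 32.5 hd -2.3 x [-0.055 -0.998 -0.009]
8 q [ 0.26  0.53  0.07  2.06 -1.51  0.18  0.14] g [ 639.6 -177.7  128. ] lean 31.7 hd -1.9 x [-0.053 -0.998 -0.013]
9 q [ 0.26  0.56  0.07  2.05 -1.51  0.18  0.14] g [ 645.7 -178.1  115. ] lean 31.0 hd -1.4 x [-0.051 -0.999 -0.016]
10 q [ 0.26  0.59  0.06  2.03 -1.51  0.18  0.14] g [ 651.8 -178.5  102. ] lean 30.4 hd -1.0 x [-0.049 -0.999 -0.019]
q [ 0.06  0.52  0.36  1.98 -1.16  0.36 -0.25] g [ 651.8 -178.5  162. ] lean 30.4 hd -1.0 x [-0.049 -0.999 -0.019]
```

```bash
python3 - <<'E'
from near import *
s=robot.get_state(); M=R.from_rotvec(s["tcp_rot"]).as_matrix(); q=s["qpos"]; X=s["tool_pos"]-18.7*M[:,2]
b=np.array([651.8,-178.5,102])
for g in ([588,-174.5,220],[590,-175,205],[598,-175.5,190],[607,-176,175],[615,-176.5,160],[624,-177,145],[633,-177.5,130],[642,-178,115],b):
    q=near(q,np.array(g),M); M=fk2(q,P)[1]; print(*desc(q))
E
```

```text
q [ 0.34  0.32 -0.    2.12 -0.93  0.19 -0.43] g [ 588.  -174.5  220. ] lean 34.5 hd -3.4 x [-0.061 -0.998 -0.001]
q [ 0.31  0.34  0.03  2.14 -1.16  0.18 -0.2 ] g [ 590. -175.  205.] lean 34.5 hd -3.4 x [-0.061 -0.998 -0.001]
q [ 0.28  0.38  0.06  2.14 -1.37  0.18  0.01] g [ 598.  -175.5  190. ] lean 34.5 hd -3.4 x [-0.061 -0.998 -0.001]
q [ 0.27  0.42  0.07  2.13 -1.51  0.18  0.15] g [ 607. -176.  175.] lean 34.3 hd -3.3 x [-0.06  -0.998 -0.002]
q [ 0.27  0.45  0.07  2.12 -1.51  0.18  0.15] g [ 615.  -176.5  160. ] lean 33.3 hd -2.8 x [-0.058 -0.998 -0.006]
q [ 0.27  0.49  0.07  2.1  -1.51  0.18  0.15] g [ 624. -177.  145.] lean 32.4 hd -2.3 x [-0.055 -0.998 -0.01 ]
q [ 0.27  0.52  0.07  2.08 -1.51  0.18  0.15] g [ 633.  -177.5  130. ] lean 31.6 hd -1.8 x [-0.053 -0.999 -0.013]
q [ 0.26  0.55  0.06  2.05 -1.51  0.18  0.14] g [ 642. -178.  115.] lean 30.9 hd -1.3 x [-0.051 -0.999 -0.017]
q [ 0.26  0.59  0.06  2.03 -1.51  0.18  0.14] g [ 651.8 -178.5  102. ] lean 30.4 hd -1.0 x [-0.05  -0.999 -0.019]
```

```bash
python3 -m inch '[{"dx":0,"dy":8,"dz":11,"spin":0,"hand":0},{"dx":0,"dy":8,"dz":11,"spin":0,"hand":0},{"dx":0,"dy":2,"dz":12,"spin":0,"hand":0},{"dx":0,"dy":2,"dz":12,"spin":0,"hand":0},{"dx":0,"dy":0,"dz":0,"spin":0,"hand":0}]'; python3 wd.py g 651.8 -178.5 102; python3 st.py
```

```text
time_s: 24.78
tool_pos: [619.2, -176.2, 174.0]
tcp_rot: [-1.821, 1.93, -0.616]
wrist_force: [-0.2, 0.1, 1.4]
grip_width: 1.0
grasp [ 608.4 -175.6  189.2] lean 35.3 lean head -3.5 x axis [-0.059 -0.998  0.002] world d [ 43.4  -2.9 -87.2] tool delta [ 0.3 15.  96.3]
t 24.77 pos [ 619.2 -176.2  174. ] head x -93.36 z [ 0.5771 -0.0353 -0.8159] tilt 35.32
grasp [ 608.4 -175.6  189.2] q [ 0.271  0.393  0.072  2.13  -1.473  0.182  0.115] F [-0.2  0.1  1.4] w 1.0
```

```bash
python3 -m inch '[{"dx":0,"dy":5,"dz":8,"spin":0,"hand":0},{"dx":0,"dy":4,"dz":10,"spin":0,"hand":0},{"dx":0,"dy":2,"dz":10,"spin":0,"hand":0}]'; python3 wd.py g 651.8 -178.5 102; python3 st.py
```

```text
time_s: 25.15
tool_pos: [632.3, -179.3, 157.1]
tcp_rot: [-1.829, 1.932, -0.603]
wrist_force: [0.1, -0.1, 0.8]
grip_width: 0.995
grasp [ 621.7 -178.7  172.4] lean 34.7 lean head -3.0 x axis [-0.054 -0.999 -0.001] world d [ 30.1   0.2 -70.4] tool delta [-1.7 15.4 75. ]
t 25.15 pos [ 632.3 -179.3  157.1] head x -93.12 z [ 0.5688 -0.0299 -0.822 ] tilt 34.72
grasp [ 621.7 -178.7  172.4] q [ 0.287  0.437  0.05   2.107 -1.519  0.176  0.165] F [ 0.1 -0.1  0.8] w 0.995
```

```bash
python3 -m inch '[{"dx":0,"dy":4,"dz":12,"spin":0,"hand":0},{"dx":0,"dy":4,"dz":12,"spin":0,"hand":0},{"dx":0,"dy":3,"dz":12,"spin":0,"hand":0}]'; python3 wd.py g 651.8 -178.5 102; python3 st.py
```

```text
time_s: 25.52
tool_pos: [649.8, -183.7, 131.2]
tcp_rot: [-1.842, 1.941, -0.576]
wrist_force: [-0.1, 0.5, 0.4]
grip_width: 1.001
grasp [ 639.5 -183.2  146.8] lean 33.5 lean head -2.3 x axis [-0.05  -0.999 -0.007] world d [ 12.3   4.7 -44.8] tool delta [-5.  14.7 44.1]
t 25.52 pos [ 649.8 -183.7  131.2] head x -92.89 z [ 0.5509 -0.0219 -0.8343] tilt 33.46
grasp [ 639.5 -183.2  146.8] q [ 0.291  0.5    0.043  2.067 -1.522  0.176  0.17 ] F [-0.1  0.5  0.4] w 1.001
```

```bash
python3 -m inch '[{"dx":-3,"dy":6,"dz":10,"spin":0,"hand":0},{"dx":-3,"dy":6,"dz":10,"spin":0,"hand":0}]'; python3 wd.py g 651.8 -178.5 102; python3 st.py
```

```text
time_s: 25.78
tool_pos: [655.4, -180.3, 114.9]
tcp_rot: [-1.852, 1.95, -0.554]
wrist_force: [-0.6, 0.2, -0.4]
grip_width: 1.001
grasp [ 645.4 -180.   130.6] lean 32.4 lean head -1.7 x axis [-0.048 -0.999 -0.012] world d [  6.4   1.5 -28.6] tool delta [-1.5 10.  27.6]
t 25.77 pos [ 655.4 -180.3  114.9] head x -92.74 z [ 0.5355 -0.0155 -0.8444] tilt 32.39
grasp [ 645.4 -180.   130.6] q [ 0.279  0.532  0.048  2.054 -1.522  0.176  0.164] F [-0.6  0.2 -0.4] w 1.001
```

```bash
python3 -m inch '[{"dx":-1,"dy":6,"dz":10,"spin":0,"hand":0},{"dx":-1,"dy":5,"dz":9,"spin":0,"hand":0},{"dx":0,"dy":1,"dz":2,"spin":0,"hand":0}]'; python3 wd.py g 651.8 -178.5 102; python3 st.py; python3 - <<'E'
from ov import *
RK=(659.9,-78.8,-4.65); t=np.linspace(0,6.3,40)
def ring(n,c,r):
    Q=K(n)[2]; return np.array(c)+r*(np.cos(t)[:,None]*Q[:3,0]+np.sin(t)[:,None]*Q[:3,1])
s=robot.get_state(); M=R.from_rotvec(s["tcp_rot"]).as_matrix(); g=s["tool_pos"]-18.7*M[:,2]
b=T([[0,-100,102]],*RK)[0]
for n,w in (("scene",(180,140,290,240)),):
    p,d=eyes.grab_frame(n); draw(n,p,[(ring(n,b,25),(0,0,255)),(np.array([g-42*M[:,0],g+42*M[:,0]]),(0,255,255))],w,7,f"pics/near_{n}.png")
E
```

```text
time_s: 26.15
tool_pos: [660.9, -180.2, 96.8]
tcp_rot: [-1.863, 1.957, -0.532]
wrist_force: [0.7, 0.8, 0.5]
grip_width: 1.0
grasp [ 651.1 -180.   112.8] lean 31.3 lean head -0.9 x axis [-0.044 -0.999 -0.017] world d [  0.7   1.5 -10.8] tool delta [-1.3  5.1  9.5]
t 26.15 pos [ 660.9 -180.2   96.8] head x -92.54 z [ 0.5199 -0.0086 -0.8542] tilt 31.33
grasp [ 651.1 -180.   112.8] q [ 0.28   0.567  0.045  2.038 -1.522  0.176  0.165] F [0.7 0.8 0.5] w 1.0
```

View pics/near_scene.png

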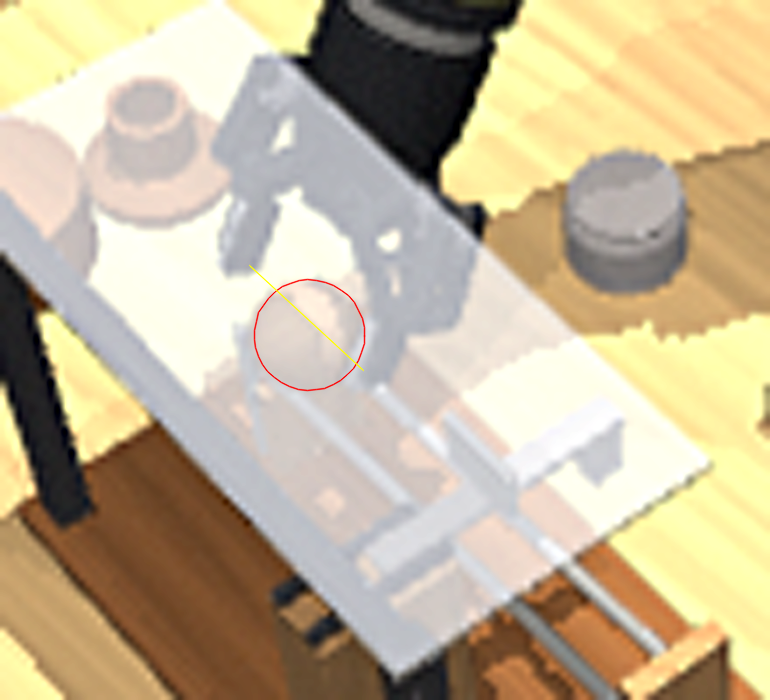

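```bash
python3 -m inch '[{"dx":-1,"dy":4,"dz":6,"spin":1,"hand":0},{"dx":0,"dy":2,"dz":3,"spin":0.5,"hand":0},{"dx":0,"dy":0,"dz":0,"spin":0,"hand":0}]'; python3 wd.py g 651.8 -178.5 102; python3 st.py
```

```text
time_s: 26.58
tool_pos: [662.5, -180.5, 89.7]
tcp_rot: [-1.837, 1.984, -0.515]
wrist_force: [-0.2, 0.2, -0.4]
grip_width: 1.002
grasp [ 652.9 -180.4  105.7] lean 30.9 lean head -0.7 x axis [-0.068 -0.997 -0.033] world d [-1.1  1.9 -3.7] tool delta [-1.7  3.   2.6]
t 26.57 pos [ 662.5 -180.5   89.7] head x -93.88 z [ 0.5137 -0.0062 -0.8579] tilt 30.91
grasp [ 652.9 -180.4  105.7] q [ 0.281  0.581  0.043  2.032 -1.522  0.176  0.138] F [-0.2  0.2 -0.4] w 1.002
```

```bash
python3 -m inch '[{"dx":-2,"dy":2,"dz":4,"spin":0,"hand":0},{"dx":0,"dy":1,"dz":2.5,"spin":0,"hand":0},{"dx":0,"dy":0,"dz":0,"spin":0,"hand":0}]'; python3 wd.py g 651.8 -178.5 102; python3 st.py
```

```text
time_s: 26.95
tool_pos: [664.8, -179.0, 84.8]
tcp_rot: [-1.84, 1.986, -0.509]
wrist_force: [-0.4, -0.6, 0.1]
grip_width: 1.001
grasp [ 655.3 -178.9  100.9] lean 30.6 lean head -0.5 x axis [-0.067 -0.997 -0.034] world d [-3.5  0.4  1.1] tool delta [-0.2  2.5 -2.7]
t 26.95 pos [ 664.8 -179.    84.8] head x -93.82 z [ 0.5097 -0.0044 -0.8604] tilt 30.64
grasp [ 655.3 -178.9  100.9] q [ 0.276  0.591  0.045  2.026 -1.522  0.176  0.135] F [-0.4 -0.6  0.1] w 1.001
```

```bash
python3 -m inch '[{"dx":0,"dy":2.5,"dz":0,"spin":0,"hand":0.2},{"dx":0,"dy":0,"dz":0,"spin":0,"hand":0.4},{"dx":0,"dy":0,"dz":0,"spin":0,"hand":0.7},{"dx":0,"dy":0,"dz":0,"spin":0,"hand":0.7},{"dx":0,"dy":0,"dz":0,"spin":0,"hand":0.7}]' 30; python3 wd.py g 651.8 -178.5 102; python3 st.py
```

```text
time_s: 27.58
tool_pos: [662.9, -179.2, 84.7]
tcp_rot: [-1.841, 1.986, -0.507]
wrist_force: [-1.0, 0.1, -0.6]
grip_width: 0.566
grasp [ 653.4 -179.1  100.8] lean 30.6 lean head -0.4 x axis [-0.066 -0.997 -0.035] world d [-1.6  0.6  1.2] tool delta [-0.5  0.8 -1.9]
t 27.57 pos [ 662.9 -179.2   84.7] head x -93.81 z [ 0.5085 -0.0039 -0.8611] tilt 30.56
grasp [ 653.4 -179.1  100.8] q [ 0.278  0.589  0.044  2.03  -1.522  0.176  0.137] F [-1.   0.1 -0.6] w 0.566
```

```bash
python3 -m inch '[{"dx":-0.2,"dy":-4,"dz":-7,"spin":0,"hand":0.7},{"dx":-0.3,"dy":-5,"dz":-8,"spin":0,"hand":0.7},{"dx":-0.3,"dy":-5,"dz":-8,"spin":0,"hand":0.7},{"dx":0,"dy":0,"dz":0,"spin":0,"hand":0.7}]'; python3 wd.py w 0 0 10; python3 st.py; python3 - <<'E'
from ov import *
t=np.linspace(0,6.3,40)
def ring(n,c,r):
    Q=K(n)[2]; return np.array(c)+r*(np.cos(t)[:,None]*Q[:3,0]+np.sin(t)[:,None]*Q[:3,1])
s=robot.get_state(); M=R.from_rotvec(s["tcp_rot"]).as_matrix(); g=s["tool_pos"]-18.7*M[:,2]
for n,w in (("scene",(180,140,290,240)),):
    p,d=eyes.grab_frame(n); draw(n,p,[(ring(n,g,25),(0,0,255))],w,7,f"pics/lift_{n}.png")
E
```

```text
time_s: 28.08
tool_pos: [662.9, -179.1, 111.2]
tcp_rot: [-1.842, 1.987, -0.505]
wrist_force: [-0.2, -0.3, -0.9]
grip_width: 0.567
grasp [ 653.4 -179.1  127.4] lean 30.5 lean head -0.4 x axis [-0.066 -0.997 -0.035] world d [ 0.  0. 10.] tool delta [-0.4 -5.1 -8.6]
t 28.07 pos [ 662.9 -179.1  111.2] head x -93.81 z [ 0.5069 -0.0032 -0.862 ] tilt 30.46
grasp [ 653.4 -179.1  127.4] q [ 0.183  0.554  0.185  2.007 -1.302  0.261 -0.105] F [-0.2 -0.3 -0.9] w 0.567
```

View pics/lift_scene.png

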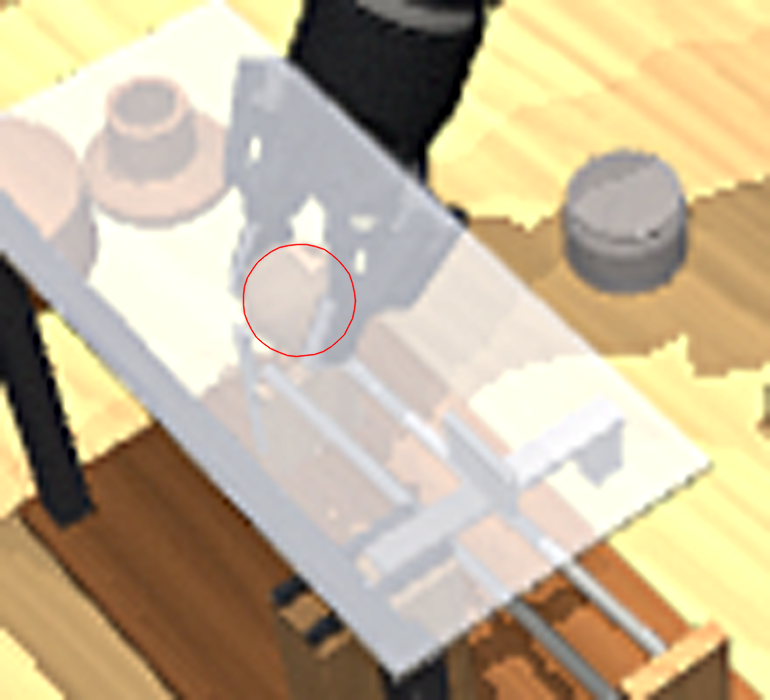

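```bash
python3 - <<'E'
from near import *
s=robot.get_state(); M=R.from_rotvec(s["tcp_rot"]).as_matrix(); q=s["qpos"]; X=s["tool_pos"]-18.7*M[:,2]
pts=[X,[620,-180,135],[590,-180,140],[580,-230,145],[580,-290,150],[582,-340,150],[588,-388,150],[588,-388,110],[588,-388,69]]
for a,b in zip(pts[:-1],pts[1:]):
    for k in range(1,4): q=near(q,np.array(a)+(np.array(b)-a)*k/3,M)
    print(*desc(q))
E
```

```text
q [ 0.25  0.5   0.12  2.08 -1.34  0.23 -0.03] g [ 620. -180.  135.] lean 30.4 hd -0.3 x [-0.066 -0.997 -0.036]
q [ 0.3   0.46  0.07  2.14 -1.41  0.21  0.07] g [ 590. -180.  140.] lean 30.4 hd -0.3 x [-0.066 -0.997 -0.036]
q [ 0.36  0.47  0.14  2.1  -1.31  0.3   0.04] g [ 580. -230.  145.] lean 30.4 hd -0.3 x [-0.066 -0.997 -0.036]
q [ 0.42  0.5   0.21  2.02 -1.19  0.41  0.01] g [ 580. -290.  150.] lean 30.4 hd -0.3 x [-0.066 -0.997 -0.036]
q [ 0.48  0.55  0.25  1.94 -1.13  0.49  0.  ] g [ 582. -340.  150.] lean 30.4 hd -0.3 x [-0.066 -0.997 -0.036]
q [ 0.53  0.59  0.28  1.84 -1.08  0.57 -0.02] g [ 588. -388.  150.] lean 30.4 hd -0.3 x [-0.066 -0.997 -0.036]
q [ 0.57  0.64  0.21  1.88 -1.19  0.5   0.11] g [ 588. -388.  110.] lean 30.4 hd -0.3 x [-0.066 -0.997 -0.036]
q [ 0.6   0.7   0.17  1.9  -1.34  0.45  0.28] g [ 588. -388.   69.] lean 30.4 hd -0.3 x [-0.066 -0.997 -0.036]
```

```bash
python3 -m inch '[{"dx":1,"dy":7,"dz":-7,"spin":0,"hand":0.7},{"dx":1,"dy":10,"dz":-9,"spin":0,"hand":0.7},{"dx":1,"dy":12,"dz":-9,"spin":0,"hand":0.7},{"dx":1,"dy":12,"dz":-9,"spin":0,"hand":0.7},{"dx":1,"dy":8,"dz":-8,"spin":0,"hand":0.7},{"dx":0,"dy":0,"dz":0,"spin":0,"hand":0.7}]'; python3 wd.py g 582 -290 160; python3 st.py
```

```text
time_s: 28.88
tool_pos: [592.6, -180.8, 120.1]
tcp_rot: [-1.843, 1.993, -0.5]
wrist_force: [-0.0, -1.4, -1.1]
grip_width: 0.564
grasp [ 583.2 -180.7  136.3] lean 30.2 lean head -0.4 x axis [-0.069 -0.997 -0.036] world d [  -1.2 -109.3   23.7] tool delta [108.2 -19.3 -20.8]
t 28.88 pos [ 592.6 -180.8  120.1] head x -93.93 z [ 0.5023 -0.0035 -0.8647] tilt 30.15
grasp [ 583.2 -180.7  136.3] q [ 0.291  0.465  0.093  2.155 -1.468  0.219  0.125] F [-0.  -1.4 -1.1] w 0.564
```

```bash
python3 -m inch '[{"dx":12,"dy":-3,"dz":-4,"spin":0,"hand":0.7},{"dx":25,"dy":-3,"dz":-4,"spin":0,"hand":0.7},{"dx":30,"dy":-3,"dz":-3,"spin":0,"hand":0.7},{"dx":30,"dy":-3,"dz":-2,"spin":0,"hand":0.7},{"dx":30,"dy":-3,"dz":-2,"spin":0,"hand":0.7},{"dx":30,"dy":-3,"dz":-2,"spin":0,"hand":0.7},{"dx":25,"dy":-2,"dz":-1,"spin":0,"hand":0.7},{"dx":8,"dy":0,"dz":0,"spin":0,"hand":0.7},{"dx":0,"dy":0,"dz":0,"spin":0,"hand":0.7}]'; python3 wd.py g 588 -388 110; python3 st.py
```

```text
time_s: 30.0
tool_pos: [591.8, -374.9, 138.2]
tcp_rot: [-1.849, 1.986, -0.496]
wrist_force: [0.2, -0.1, -1.1]
grip_width: 0.564
grasp [ 582.4 -374.9  154.4] lean 30.1 lean head 0.1 x axis [-0.061 -0.997 -0.037] world d [  5.6 -13.1 -44.4] tool delta [14.3 16.4 41.2]
t 30.0 pos [ 591.8 -374.9  138.2] head x -93.52 z [ 0.5017  0.0011 -0.865 ] tilt 30.11
grasp [ 582.4 -374.9  154.4] q [ 0.495  0.575  0.31   1.868 -1.091  0.578 -0.015] F [ 0.2 -0.1 -1.1] w 0.564
```

```bash
python3 -m inch '[{"dx":7,"dy":6,"dz":14,"spin":0,"hand":0.7},{"dx":7,"dy":6,"dz":14,"spin":0,"hand":0.7},{"dx":0,"dy":4,"dz":10,"spin":0,"hand":0.7},{"dx":0,"dy":0,"dz":0,"spin":0,"hand":0.7}]'; python3 wd.py g 588 -388 110; python3 st.py; cat > lk.py <<'E'
from ov import *
import sys
t=np.linspace(0,6.3,40)
def ring(n,c,r):
    Q=K(n)[2]; return np.array(c)+r*(np.cos(t)[:,None]*Q[:3,0]+np.sin(t)[:,None]*Q[:3,1])
def hr(c,r): return np.c_[c[0]+r*np.cos(t),c[1]+r*np.sin(t),0*t+c[2]]
s=robot.get_state(); M=R.from_rotvec(s["tcp_rot"]).as_matrix(); g=s["tool_pos"]-18.7*M[:,2]; print(g.round(1))
for n,w in (("scene",(170,120,240,200)),("top",(385,185,455,265))):
    p,d=eyes.grab_frame(n); np.savez(f"f_{sys.argv[1]}_{n}.npz",p=p,d=d)
    draw(n,p,[(ring(n,g,25),(0,0,255)),(hr((588,-388,50),22),(0,255,0))],w,7,f"pics/{sys.argv[1]}_{n}.png")
E
python3 lk.py above
```

```text
time_s: 30.5
tool_pos: [598.3, -381.2, 95.6]
tcp_rot: [-1.852, 1.978, -0.49]
wrist_force: [-0.1, 0.7, -0.2]
grip_width: 0.57
grasp [ 589.  -381.3  111.7] lean 30.2 lean head 0.9 x axis [-0.055 -0.998 -0.041] world d [-1.  -6.7 -1.7] tool delta [6.8 1.2 1. ]
t 30.5 pos [ 598.3 -381.2   95.6] head x -93.14 z [ 0.5023  0.008  -0.8646] tilt 30.16
grasp [ 589.  -381.3  111.7] q [ 0.548  0.641  0.24   1.876 -1.186  0.525  0.104] F [-0.1  0.7 -0.2] w 0.57
[ 589.  -381.3  111.7]
```

View pics/above_scene.png

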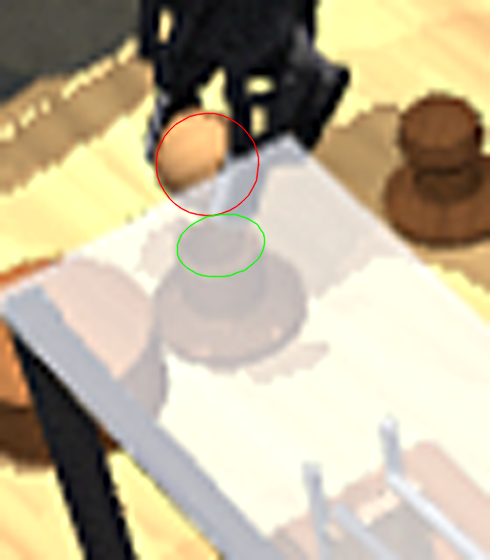

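View pics/above_top.png

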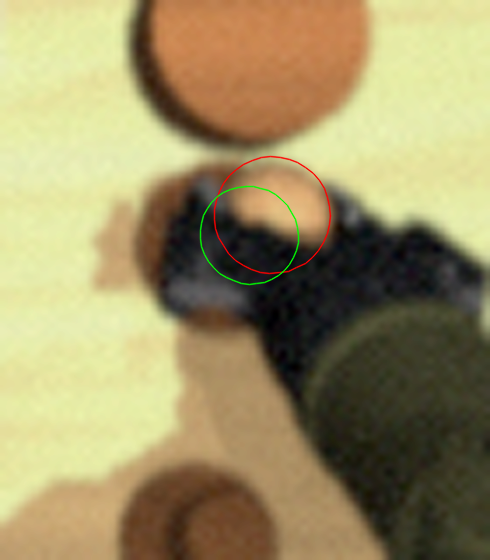

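```bash
cat > bf.py <<'E'
from h import *
import sys
from scipy.optimize import least_squares
s=robot.get_state(); M=R.from_rotvec(s["tcp_rot"]).as_matrix(); g=s["tool_pos"]-18.7*M[:,2]
for n in ("top","scene"):
    f=np.load(f"f_{sys.argv[1]}_{n}.npz"); p=f["p"].astype(float); C=cloud(n,f["d"])
    near=(np.linalg.norm(C-g,axis=2)<34)&(f["d"]>0)
    col=(p[...,0]>p[...,2]*1.4)&(p[...,0]>70)
    m=near&col; X=C[m]; print(n,m.sum())
    if m.sum()>20:
        r=least_squares(lambda c:np.linalg.norm(X-c,axis=1)-25,g,loss="soft_l1",f_scale=2); print(" centre",r.x.round(1),"grasp",g.round(1),"in tool",(M.T@(r.x-g)).round(1),"res",np.abs(r.fun).mean().round(2))
E
python3 bf.py above
```

```text
top 120
 centre [ 585.3 -381.6  113.8] grasp [ 589.2 -382.1  112.9] in tool [-0.4  3.  -2.7] res 1.72
scene 100
 centre [ 588.4 -382.4  112. ] grasp [ 589.2 -382.1  112.9] in tool [0.3 1.1 0.3] res 1.47
```

```bash
python3 -m inch '[{"dx":4,"dy":5,"dz":10,"spin":0,"hand":0.7},{"dx":3,"dy":5,"dz":10,"spin":0,"hand":0.7},{"dx":0,"dy":4,"dz":7,"spin":0,"hand":0.7},{"dx":0,"dy":2,"dz":3,"spin":0,"hand":0.7},{"dx":0,"dy":0,"dz":0,"spin":0,"hand":0.7}]'; python3 wd.py g 589.5 -388 69; python3 st.py; python3 lk.py low; python3 bf.py low
```

```text
time_s: 31.22
tool_pos: [599.6, -388.3, 60.8]
tcp_rot: [-1.852, 1.978, -0.494]
wrist_force: [-0.4, -0.5, 0.2]
grip_width: 0.566
grasp [ 590.2 -388.4   76.9] lean 30.3 lean head 0.7 x axis [-0.055 -0.998 -0.039] world d [-0.7  0.4 -7.9] tool delta [-0.   4.6  6.5]
t 31.23 pos [ 599.6 -388.3   60.8] head x -93.17 z [ 0.5038  0.0058 -0.8638] tilt 30.25
grasp [ 590.2 -388.4   76.9] q [ 0.596  0.693  0.178  1.886 -1.28   0.474  0.221] F [-0.4 -0.5  0.2] w 0.566
[ 590.2 -388.4   76.9]
top 112
 centre [ 587.1 -387.4   78. ] grasp [ 590.5 -388.4   77.5] in tool [-0.8  2.6 -2.2] res 2.14
scene 35
 centre [ 589.2 -390.5   77.3] grasp [ 590.5 -388.4   77.5] in tool [ 2.2  1.1 -0.5] res 1.28
```

View pics/low_scene.png

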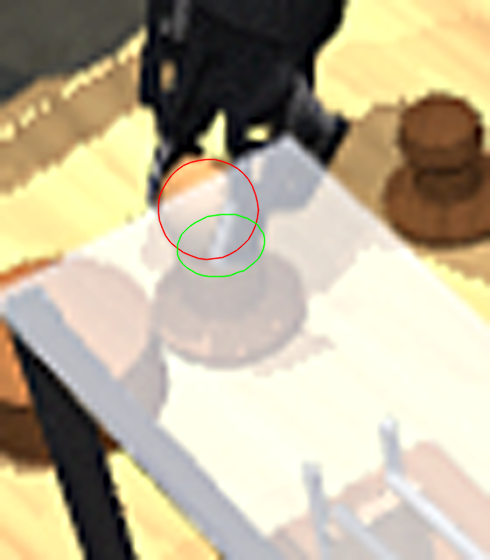

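View pics/low_top.png

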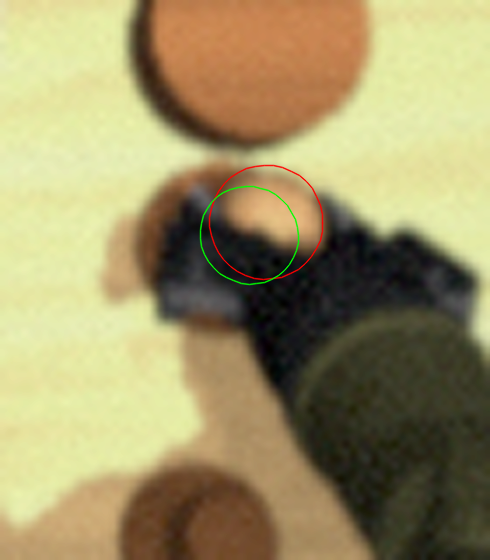

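```bash
python3 -m inch '[{"dx":-0.3,"dy":1.8,"dz":3,"spin":0,"hand":0.7},{"dx":-0.3,"dy":1.2,"dz":2,"spin":0,"hand":0.7},{"dx":0,"dy":0.5,"dz":1,"spin":0,"hand":0.7}]'; python3 wd.py g 589.5 -388 69; python3 st.py
```

```text
time_s: 31.7
tool_pos: [600.3, -387.5, 54.8]
tcp_rot: [-1.852, 1.976, -0.497]
wrist_force: [0.5, -0.1, -0.7]
grip_width: 0.569
grasp [ 590.9 -387.6   70.9] lean 30.3 lean head 0.6 x axis [-0.055 -0.998 -0.038] world d [-1.4 -0.4 -1.9] tool delta [0.6 2.1 1. ]
t 31.7 pos [ 600.3 -387.5   54.8] head x -93.13 z [ 0.505   0.0049 -0.8631] tilt 30.34
grasp [ 590.9 -387.6   70.9] q [ 0.604  0.701  0.163  1.891 -1.304  0.46   0.249] F [ 0.5 -0.1 -0.7] w 0.569
```

```bash
python3 -m inch '[{"dx":0.3,"dy":1.5,"dz":1.2,"spin":0,"hand":0.7},{"dx":0,"dy":0.5,"dz":0.9,"spin":0,"hand":0.7}]'; python3 wd.py g 589.5 -388 69; python3 st.py; python3 -m inch '[{"dx":0,"dy":0.6,"dz":1,"spin":0,"hand":0.7}]'; python3 st.py
```

```text
time_s: 31.95
tool_pos: [600.3, -387.9, 53.1]
tcp_rot: [-1.851, 1.975, -0.499]
wrist_force: [-3.4, 1.2, 9.2]
grip_width: 0.566
grasp [ 590.8 -388.    69.2] lean 30.5 lean head 0.5 x axis [-0.054 -0.998 -0.037] world d [-1.3 -0.  -0.2] tool delta [ 0.1  1.2 -0.5]
t 31.95 pos [ 600.3 -387.9   53.1] head x -93.12 z [ 0.5069  0.0046 -0.862 ] tilt 30.46
grasp [ 590.8 -388.    69.2] q [ 0.609  0.703  0.156  1.894 -1.315  0.456  0.263] F [-3.4  1.2  9.2] w 0.566
time_s: 32.08
tool_pos: [600.5, -387.9, 53.1]
tcp_rot: [-1.851, 1.974, -0.501]
wrist_force: [-5.5, 2.4, 11.2]
grip_width: 0.565
t 32.08 pos [ 600.5 -387.9   53.1] head x -93.11 z [ 0.5083  0.0045 -0.8612] tilt 30.55
grasp [ 591.  -388.    69.2] q [ 0.611  0.703  0.154  1.894 -1.319  0.455  0.268] F [-5.5  2.4 11.2] w 0.565
```

```bash
python3 -m inch '[{"dx":0,"dy":1,"dz":-1,"spin":0,"hand":0.7}]'; python3 st.py;  python3 -m inch '[{"dx":0,"dy":0,"dz":0,"spin":0,"hand":0.4},{"dx":0,"dy":0,"dz":0,"spin":0,"hand":0.35}]' 20; python3 st.py; python3 lk.py rel; python3 bf.py rel
```

```text
time_s: 32.2
tool_pos: [599.3, -387.9, 53.7]
tcp_rot: [-1.851, 1.973, -0.501]
wrist_force: [-0.3, -0.5, -0.3]
grip_width: 0.566
t 32.2 pos [ 599.3 -387.9   53.7] head x -93.1 z [ 0.5087  0.0043 -0.8609] tilt 30.58
grasp [ 589.7 -388.    69.8] q [ 0.613  0.701  0.153  1.897 -1.32   0.455  0.271] F [-0.3 -0.5 -0.3] w 0.566
time_s: 32.45
tool_pos: [599.0, -388.2, 53.6]
tcp_rot: [-1.85, 1.974, -0.502]
wrist_force: [0.0, 0.1, 0.1]
grip_width: 0.651
t 32.45 pos [ 599.  -388.2   53.6] head x -93.13 z [ 0.5085  0.0038 -0.8611] tilt 30.56
grasp [ 589.5 -388.3   69.7] q [ 0.613  0.701  0.153  1.897 -1.32   0.454  0.271] F [0.  0.1 0.1] w 0.651
[ 589.5 -388.3   69.7]
top 123
 centre [ 585.5 -388.4   70.3] grasp [ 589.5 -388.2   69.7] in tool [ 0.3  3.1 -2.6] res 2.08
scene 17
```

View pics/rel_top.png

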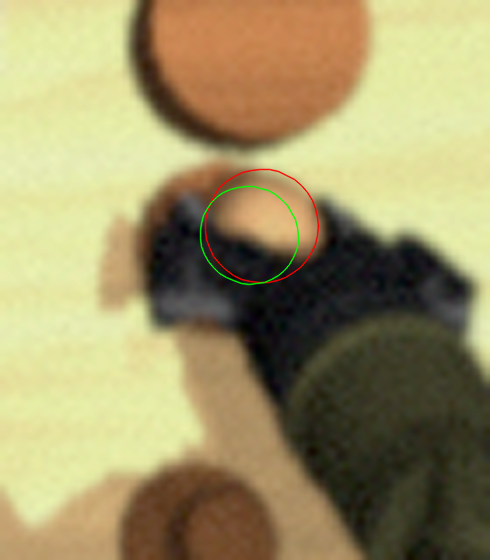

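```bash
python3 -m inch '[{"dx":0,"dy":0,"dz":0,"spin":0,"hand":0.15},{"dx":0,"dy":0,"dz":0,"spin":0,"hand":0},{"dx":0,"dy":0,"dz":0,"spin":0,"hand":0},{"dx":0,"dy":0,"dz":-8,"spin":0,"hand":0},{"dx":0,"dy":0,"dz":-15,"spin":0,"hand":0},{"dx":0,"dy":0,"dz":-20,"spin":0,"hand":0},{"dx":0,"dy":0,"dz":-30,"spin":0,"hand":0},{"dx":0,"dy":0,"dz":-40,"spin":0,"hand":0},{"dx":0,"dy":0,"dz":-40,"spin":0,"hand":0},{"dx":0,"dy":0,"dz":-20,"spin":0,"hand":0},{"dx":0,"dy":0,"dz":0,"spin":0,"hand":0}]'; python3 st.py; python3 - <<'E'
from ov import *
t=np.linspace(0,6.3,40)
def ring(n,c,r):
    Q=K(n)[2]; return np.array(c)+r*(np.cos(t)[:,None]*Q[:3,0]+np.sin(t)[:,None]*Q[:3,1])
for n,w in (("scene",(170,120,240,200)),("top",(385,185,455,265))):
    p,d=eyes.grab_frame(n); np.savez(f"f_end_{n}.npz",p=p,d=d)
    draw(n,p,[(ring(n,(588,-388,69),25),(0,0,255))],w,7,f"pics/end_{n}.png"); cv2.imwrite(f"pics/endfull_{n}.png",cv2.convertScaleAbs(cv2.cvtColor(p,cv2.COLOR_RGB2BGR),alpha=1.4))
E
```

```text
time_s: 33.92
tool_pos: [504.1, -389.8, 213.1]
tcp_rot: [-1.847, 1.977, -0.506]
wrist_force: [-0.5, 0.4, -0.5]
grip_width: 1.002
t 33.92 pos [ 504.1 -389.8  213.1] head x -93.34 z [ 5.096e-01  4.000e-04 -8.604e-01] tilt 30.64
grasp [ 494.6 -389.8  229.2] q [ 0.567  0.416  0.381  1.915 -0.95   0.709 -0.04 ] F [-0.5  0.4 -0.5] w 1.002
```

View pics/end_scene.png

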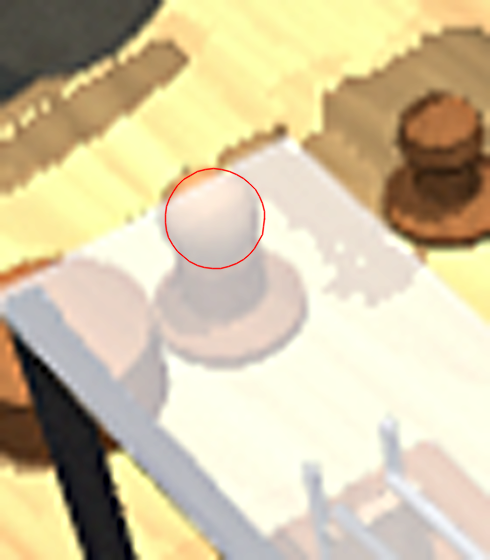

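View pics/end_top.png

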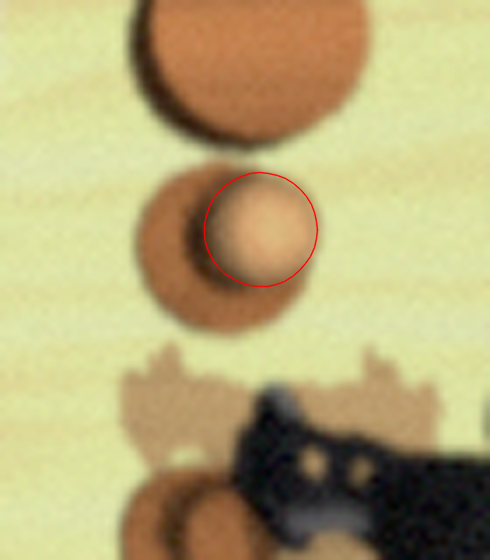

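View pics/endfull_top.png

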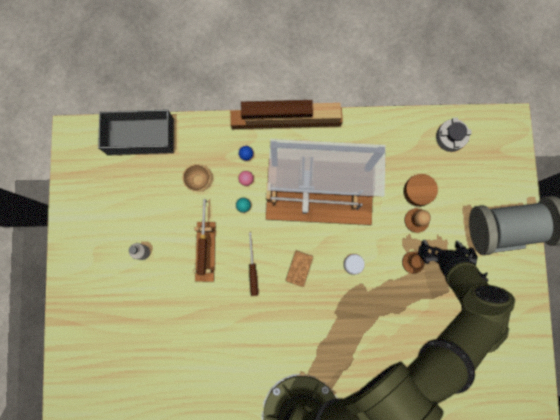

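View pics/endfull_scene.png

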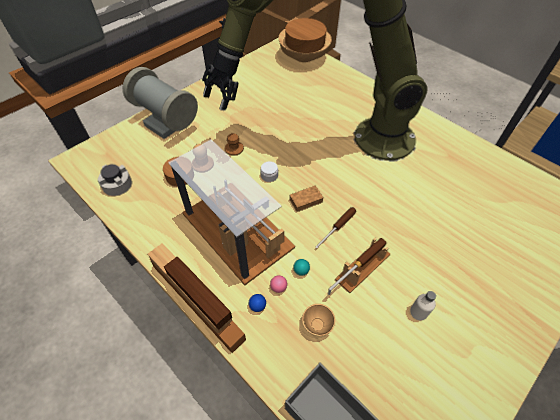

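```bash
python3 -m inch '[{"dx":0,"dy":0,"dz":0,"spin":0,"hand":0},{"dx":0,"dy":0,"dz":0,"spin":0,"hand":0}]'; python3 -c "
from cell import robot
print(robot.finish_job())"
```

```text
time_s: 34.28
tool_pos: [505.2, -387.5, 209.0]
tcp_rot: [-1.849, 1.976, -0.497]
wrist_force: [0.0, -0.5, 0.2]
grip_width: 0.998
the job is handed in; nothing more can be done
None
```

The job is done and handed in at 34.3 s of the 72 s allowed. No verdict was reported.

- **Bolt:** I gripped the rod by its handle at 40 N, brought its hook down behind the tab, and drew the bolt until it met its stop at about 13 N. The pictures then showed the ball at the low end of the rails.
- **Rod:** I laid it back in its rest. The overlay on the pictures put it within 1–2 mm of where it first lay.
- **Ball:** I took it from under the guard with the gripper leaning back about 31°. I set it down on the stand's cup with light contact of about 11 N and released it there. The last pictures from both cameras show it sitting centred on the stand. In them the other things look unmoved and the gripper is clear, with wrist force near zero.

**Weak points**
- **Tilt:** The moves cannot tilt the tool, so I got the lean by pushing the arm upward past its reach until the sixth joint sat at its limit.
- **Joint limits:** The sixth joint read up to 1.963 against its stated limit of 1.96. At the ball, the fifth joint read -1.522 against -1.52. I took both differences as rounding and could not check that.
- **Cameras:** The two cameras disagreed by about 3 mm in x. I worked from values that fitted both pictures, and the contact heights came out as expected.

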